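# Get the hand press out from behind the bottles

## Robot

A 6-joint arm with a two-finger parallel gripper is mounted at the origin on the work surface. World frame = base frame: x ahead of the robot, y to its left, z up, the work surface at z = 0. Lengths are in m, angles in rad, forces in N, time in s.
With the tool pointing down it reaches from about 0.325 to 0.75 m from the base axis. Payload 7.6 kg.
Tool frame: the origin (TCP) lies midway between the tips of the shut fingers; the grasp point (between the pads) lies 19 mm behind it; z points along the fingers, y is the direction in which the jaws open and shut (so a half turn about z gives the same grasp; the last joint's range is limited). The gripper opens to 85 mm and grips with 20 to 120 N. Pads are 22 mm wide; open, the fingers measure 114 mm over their backs; the gripper's body (76 mm by 85 mm) begins 54 mm behind the grasp point. The pads swing forward as they close: fully open they stand 13 mm farther back than shut.
Start: joints at [1.078, 0.052, 1.401, -0, 1.689, -0.07], TCP at [0.215, 0.479, 0.231] pointing down, gripper open.
Joint ranges: [-2.9, 2.9], [-0.91, 2.17], [0.12, 2.37], [-1.06, 4.2], [0.26, 2.73], [-2.93, 2.93]. Speed limits (rad/s): [2.57, 2.57, 3.01, 3.14, 3.14, 3.14].

## Interface

Orientations are given as a unit quaternion [x, y, z, w].
In Python, from rig import env, cams, ticket gives the robot as it stands.
- The arm moves only by the tool arm_command, never from a script. Its argument "series" is a list of rows, each an object of numbers: "x", "y", "z": the shift along the tool's x, y, z in mm; "wx", "wy", "wz": the turn, a rotation vector about the tool's x, y, z in degrees; "grip": the gripper command: -1 is fully open, 1 is shut, values between are in proportion. In form: [{"x": .., "y": .., "z": .., "wx": .., "wy": .., "wz": .., "grip": ..}, ...]. A call has 1 to 20 rows; each row shifts and turns the commanded pose from where the row before left it, along the tool's axes as they then stand; what a row does not reach is not made up. A row lasts 1/12 s, in which the tool goes at most 41.7 mm and 7.16 degrees, less where a joint would pass 70% of its speed; a pose out of reach is approached as far as the arm can. A call with a gripper value outside its range is refused whole. The fingers move at their own pace and stop on an object; "force" is the grip in N (left out, the last holds). Time passes only in rows, so rows that do not move let the fingers close. It gives the time, the measured TCP pose, the force and the opening at its end, in the units of the state.
- env.read_state(): the state, without advancing time (a new reading comes with each control period).
- cams.grab_frame(name): name is "scene" or "top" or "wrist"; returns a dict with "image" (480x640x3 uint8, red, green, blue), "range_z" (480x640 float32, m along the optical axis (not along the pixel's ray), 0 where there is no reading), "intrinsics" (3x3 intrinsics, pixels), "k1" (the pictures are not rectified: a ray, as slopes to the right and down, at radius r is drawn at 1 + k1 r^2 times it, then the intrinsics apply), "cam_to_world" (4x4, takes a point from camera to world coordinates). Camera axes: x right, y down, z forward; pixel columns grow to the right and rows downward; lengths in m; the calibration is good to about 2 mm. A picture is of the moment at which its call begins.
- ticket.finish_job(): hands the job in, once; it reports no verdict.
The state is a dict: "t": time; "joint_pos": joint angles; "joint_vel": joint speeds; "joint_torque": joint torques, N m; "position": TCP position; "tcp_rot": TCP orientation; "ft_force": force on the tool from outside, world axes, zero at the start; "ft_torque": the same for the moment, N m; "gripper_width": finger opening in m.
Only numpy, scipy, OpenCV 4.12 (cv2) and the standard library are available. Lean on these libraries where they do the work, as an engineer would, in place of code of your own. Each camera call takes 0.05 s, during which the arm holds its last target. There are 200 camera calls.

## Task

In the plywood bay of this hat-maker's bench a spray bottle, a steel tin and an amber jar stand in front of the brass-handled hand press. First stand all three upright in the aluminium tray, leaving the hand press where it is; then, with all three in the tray, lift the hand press out and set it flat on the cork rest, centred and square, its length along the rest's length. Then put the spray bottle, tin and jar back upright in the bay, each on exactly the spot where it stood at first, without knocking anything over or shifting the brush and hammer.

Things in the scene. Friction and masses are not known exactly. Their poses are not given: they have to be found in the camera images.
- spray_mid (a point): White plastic spray bottle, 172 mm tall. Round body 58 mm across up to 85 mm, narrowing to a 24 mm neck; on top a flat-sided spray head 26 mm wide (its y), 70 mm long (its x, from 47 mm on the nozzle side, -x, to 23 mm on the +x side of the bottle's axis), 32 mm high (from 140 to 172 mm above the foot). The point lies on the bottle's upright axis, 86 mm above its underside; z up. Best taken by the head, across its 26 mm, on the axis: 70 mm above this point. About 0.22 kg.
- tin_mid (a point): Plain steel tin, an upright cylinder 54 mm across and 132 mm tall with a 40 mm wide, 8 mm high cap on top (140 mm in all). The point lies on its axis, 70 mm above its underside; z up. About 0.3 kg. Can be taken across the 54 mm body near its upper end.
- jar_mid (a point): Amber glass jar with black cap, 150 mm tall. Body 54 mm across up to 88 mm, neck 32 mm, closed round cap 38 mm across from 116 to 150 mm above its foot. The point lies on its axis, 75 mm above its underside; z up. Best taken by the cap, 58 mm above this point. About 0.28 kg.
- iron_handle (a point): Brass-handled hand press (a small cold pressing iron): flat steel sole 50 mm (x) by 90 mm (y), 14 mm thick, with a bar handle of brass along y on two 12 mm posts 36 mm either side of the middle. The bar is 14 mm wide (x), 14 mm high, 88 mm long. The point is the middle of the bar, straight above the sole's middle, 52 mm above its underside; bar top at 59 mm. z up. About 0.55 kg.
- bay: Plywood stall, fixed: floor 8 mm thick, 210 mm (x) by 290 mm (y); walls 8 mm thick up to 45 mm above the bench at the back (+x) and both sides, open to the front (-x). Origin under the middle of the floor, at bench level. At the start the three blocking things stand in a row on its floor, about 60 mm in front of the middle and 88 mm apart (y about -88, 0, +88 mm; which one is where varies), and the hand press stands behind the row, about 28 mm behind the middle.
- tray: Low aluminium tray, fixed, the side area: 330 mm (x) by 150 mm (y) outside, floor and walls 4 mm thick, rim 16 mm above the bench. Origin under its middle at bench level. Empty at the start. It lies on one side of the bay, the cork rest on the other; which side varies.
- rest: Cork rest for the hand press, fixed: flat slab 80 mm (x) by 120 mm (y), 12 mm thick, long along y. Origin under its middle at bench level.
- brush: Clothes brush lying between the robot and the bay, 50 by 160 mm, long along y, 38 mm high, dark wooden back with grey bristles below. Origin under its middle. Leave alone.
- hammer: Small hammer with wooden handle lying on the bench beyond the bay, crosswise (along y), 260 mm long. Leave alone.

How it is judged:
On the way, in this order (a step that is already met when the one before it is completed fails the run):
1. the spray bottle, the tin and the jar all stand upright in the tray, released, and the hand press has not been shifted (by more than 20 mm) (x of spray_mid in the frame of tray between -0.145 and 0.145 m and y of spray_mid in the frame of tray between -0.056 and 0.056 m and z of spray_mid in the frame of tray below 0.098 m and angle between each of spray_mid, tin_mid, jar_mid's own z axis and vertical below 0.12 rad and x of tin_mid in the frame of tray between -0.145 and 0.145 m and y of tin_mid in the frame of tray between -0.056 and 0.056 m and z of tin_mid in the frame of tray below 0.082 m and x of jar_mid in the frame of tray between -0.145 and 0.145 m and y of jar_mid in the frame of tray between -0.056 and 0.056 m and z of jar_mid in the frame of tray below 0.087 m and contact force between each of spray, tin, jar and the fingers below 0.1 N and distance of iron_handle from where it was at the start of the episode below 0.02 m), for 0.2 s.
2. the hand press sits on the cork rest, released, while the three still stand in the tray (horizontal distance between iron_handle and rest below 0.015 m and angle between the y axis of iron_handle and the y axis of rest, either way round below 0.2 rad and z of iron_handle in the frame of rest below 0.07 m and angle between iron_handle's own z axis and vertical below 0.08 rad and x of spray_mid in the frame of tray between -0.145 and 0.145 m and y of spray_mid in the frame of tray between -0.056 and 0.056 m and z of spray_mid in the frame of tray below 0.098 m and angle between each of spray_mid, tin_mid, jar_mid's own z axis and vertical below 0.12 rad and x of tin_mid in the frame of tray between -0.145 and 0.145 m and y of tin_mid in the frame of tray between -0.056 and 0.056 m and z of tin_mid in the frame of tray below 0.082 m and x of jar_mid in the frame of tray between -0.145 and 0.145 m and y of jar_mid in the frame of tray between -0.056 and 0.056 m and z of jar_mid in the frame of tray below 0.087 m and contact force between iron and the fingers below 0.1 N), for 0.2 s.
At the end, for the whole second after the job is handed in: The hand press lies flat on the cork rest, its middle within 15 mm of the rest's and its length within 0.2 rad of the rest's; the spray bottle, tin and jar each stand upright (within 0.1 rad) within 15 mm of where they were at the start; all released and at rest (horizontal distance between iron_handle and rest below 0.015 m and angle between the y axis of iron_handle and the y axis of rest, either way round below 0.2 rad and z of iron_handle in the frame of rest below 0.07 m and angle between iron_handle's own z axis and vertical below 0.08 rad and distance of each of spray_mid, tin_mid, jar_mid from where it was at the start of the episode below 0.015 m and angle between each of spray_mid, tin_mid, jar_mid's own z axis and vertical below 0.1 rad and linear speed of each of spray, tin, jar, iron below 0.02 m/s); the robot touches nothing.
It fails at once if the spray bottle, tin, jar or hand press is tipped over (by more than 0.6 rad) (angle between any of spray_mid, tin_mid, jar_mid, iron_handle's own z axis and vertical above 0.6 rad).
It fails at once if the brush or the hammer is shifted by more than 30 mm (distance of any of brush, hammer from where it was at the start of the episode above 0.03 m).
It also fails if it takes over 141 s, if anything falls off the work surface, if the arm or the gripper's body presses on something with over 40 N, if the wrist force passes 120 N, or if a joint passes its speed limit or range.

## Working session

There is one attempt and no reset: what is moved stays moved. The work goes in short steps, Python scripts to look and compute and a tool call to move; the robot and the scene stay as the last step left them, time stands still between calls to the robot, and variables do not carry over. Pictures are saved under pics/ and viewed, about 12 in all and at most 16, crops included, and the job is handed in when it is done.

Besides the shell and the picture viewer there is one more tool, called as a command line: name --argument value ..., lists and objects as JSON in quotes. arm_command: Moves the arm, as the interface text tells. Its arguments: {"type":"object","properties":{"series":{"type":"array","items":{"type":"object","properties":{"x":{"type":"number"},"y":{"type":"number"},"z":{"type":"number"},"wx":{"type":"number"},"wy":{"type":"number"},"wz":{"type":"number"},"grip":{"type":"number"}}}},"force":{"type":"number"}},"required":["series"]}

```bash
ls; mkdir -p pics
python3 - <<'E'
from rig import env,cams
import cv2,numpy as np
s=env.read_state();print({k:np.round(v,3).tolist() for k,v in s.items()})
for n in("scene","top"):
    f=cams.grab_frame(n);cv2.imwrite(f"pics/{n}0.png",f["image"][:,:,::-1]);np.savez(f"{n}0.npz",**f)
    print(n,f["intrinsics"],f["k1"],np.round(f["cam_to_world"],4).tolist())
E
```

```text
pics
{'t': 0.0, 'joint_pos': [1.078, 0.053, 1.402, 0.0, 1.689, -0.07], 'joint_vel': [-0.002, -0.0, 0.0, -0.001, -0.001, -0.0], 'joint_torque': [-0.001, -38.167, -36.018, -0.0, 0.006, 0.0], 'position': [0.215, 0.479, 0.23], 'tcp_rot': [0.21, 0.978, -0.001, -0.0], 'ft_force': [0.016, -0.04, 0.675], 'ft_torque': [-0.011, -0.014, -0.004], 'gripper_width': 0.085}
scene [[486.17708441   0.         316.19591916]
 [  0.         486.17708441 232.42195554]
 [  0.           0.           1.        ]] -0.09558443218194342 [[0.1223, 0.8529, -0.5075, 1.0515], [0.9925, -0.1016, 0.0683, -0.0667], [0.0067, -0.512, -0.8589, 0.8955], [0.0, 0.0, 0.0, 1.0]]
top [[444.69105992   0.         317.44493453]
 [  0.         444.69105992 241.15612618]
 [  0.           0.           1.        ]] 0.02360028607909391 [[-0.0216, -0.9899, 0.1401, 0.459], [-0.9998, 0.0215, -0.0017, -0.0048], [-0.0014, -0.1401, -0.9901, 1.0025], [0.0, 0.0, 0.0, 1.0]]
```

View pics/top0.png

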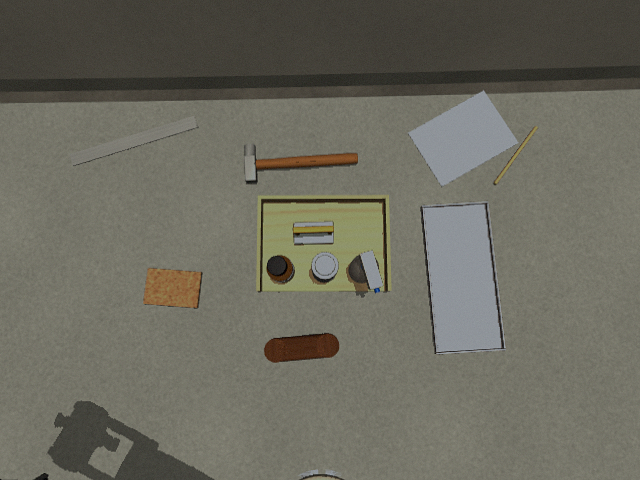

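View pics/scene0.png

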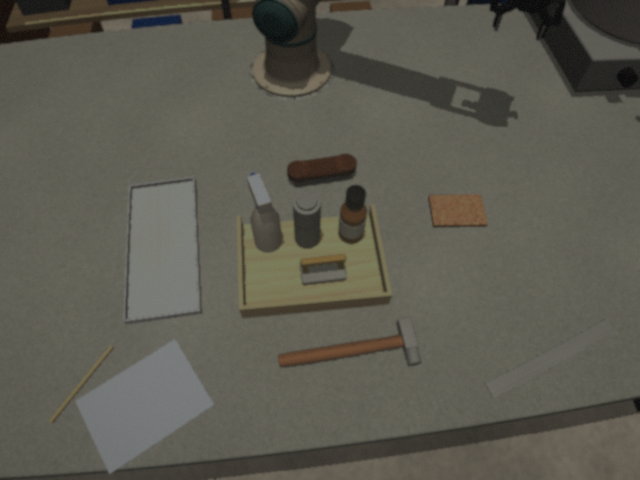

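The top view (up = +x, left = +y) shows the jar (278,267), tin (324,265) and spray bottle (368,270), whose nozzle points to about (377,290). The press is at (313,232), the tray at (463,278) and the rest at (173,288). Next I'll measure them using depth and heights.

```bash
cat > h.py <<'E'
import numpy as np,cv2
def load(n): return dict(np.load(n,allow_pickle=True))
def slopes(f,uv):
    K=f["intrinsics"];k=float(f["k1"])
    return cv2.undistortPoints(np.asarray(uv,float).reshape(-1,1,2),K,np.array([k,0,0,0,0.])).reshape(-1,2)
def onplane(f,uv,z):
    T=f["cam_to_world"];s=slopes(f,uv);d=np.c_[s,np.ones(len(s))]@T[:3,:3].T
    return T[:3,3]+d*((z-T[2,3])/d[:,2])[:,None]
def cloud(f):
    h,w=f["range_z"].shape;v,u=np.mgrid[:h,:w];s=slopes(f,np.c_[u.ravel(),v.ravel()])
    T=f["cam_to_world"];P=(np.c_[s,np.ones(len(s))]*f["range_z"].reshape(-1,1))@T[:3,:3].T+T[:3,3]
    P[f["range_z"].ravel()==0]=np.nan
    return P.reshape(h,w,3)
def rect(P): # min area rect of xy pts
    (c,s,a)=cv2.minAreaRect(P[:,:2].astype(np.float32)*1000);return np.round(c,1),np.round(s,1),round(a,2)
def circ(P):
    c,r=cv2.minEnclosingCircle(P[:,:2].astype(np.float32)*1000);return np.round(c,1),round(r,1)
E
python3 - <<'E'
from h import *
for n in("top","scene"):
    f=load(n+"0.npz");C=cloud(f);X,Y,Z=C[...,0],C[...,1],C[...,2]
    print(n,"bench z",np.nanmedian(Z[(abs(X-.35)<.05)&(abs(Y+.0)<.3)]))
    hsv=cv2.cvtColor(f["image"],cv2.COLOR_RGB2HSV)
    inb=(X>.38)&(X<.7)&(abs(Y)<.3)
    for nm,lo,hi,y0,y1 in(("jarcap",.15,.163,.05,.15),("tincap",.142,.155,-.05,.05),("tinbody",.132,.155,-.05,.05),("head",.168,.19,-.2,-.03),("bar",.06,.075,-.05,.09)):
        m=inb&(Z>lo)&(Z<hi)&(Y>y0)&(Y<y1)
        if nm=="bar": m&=(X>.49)&(X<.6)
        P=C[m]
        if len(P)>5: print(nm,len(P),"mean",np.round(P.mean(0)*1000,1),circ(P),rect(P))
    # colour: cork
    def big(m):
        nc,l,st,_=cv2.connectedComponentsWithStats(m.astype(np.uint8));i=1+np.argmax(st[1:,4]);return l==i
    m=big((hsv[...,0]<22)&(hsv[...,1]>100)&(Y>.2)&(Y<.5)&(X>.2)&(X<.6))
    v,u=np.nonzero(m);print("rest",rect(onplane(f,np.c_[u,v],.012)))
    m=(hsv[...,0]>15)&(hsv[...,0]<40)&(hsv[...,1]>60)&inb&(Y>-.2)&(Y<.2)&(Z>.035)&(Z<.055)
    print("bay walls",rect(C[m]))
    m=(hsv[...,1]<60)&(hsv[...,2]>110)&(Y<-.2)&(Y>-.45)&(X>.27)&(X<.66)
    m=big(m);v,u=np.nonzero(m);print("tray",rect(onplane(f,np.c_[u,v],.010)))
    m=big((Z>.02)&(X>.25)&(X<.4)&(abs(Y)<.15));print("brush",rect(C[m]),np.nanmax(C[m][:,2]))
f=load("top0.npz");i=f["image"][180:310,240:400];cv2.imwrite("pics/crop0.png",cv2.resize(i,None,fx=4.5,fy=4.5,interpolation=2)[:,:,::-1])
E
```

```text
top bench z -0.00022959960480828379
jarcap 306 mean [533.7  73.2 156.9] (array([533.8,  73.6]), 18.9) (array([533.9,  72.9]), array([36.7, 36.2]), 0.26)
tincap 338 mean [532.9 -19.1 147. ] (array([532.2, -17.9]), 23.6) (array([532.6, -19.1]), array([40.2, 39.4]), 72.5)
tinbody 595 mean [532.6 -19.1 143.5] (array([533.4, -19. ]), 26.8) (array([533.3, -19. ]), array([52.4, 52.7]), 43.94)
head 563 mean [ 518.1 -104.2  178.7] (array([ 516.3, -103.2]), 39.1) (array([ 516.6, -105.4]), array([77.6, 26.3]), 14.59)
bar 26 mean [517.2  36.7  67.6] (array([506.7,  26.7]), 49.3) (array([524.9,  26.7]), array([98.6, 36.7]), 89.94)
rest (array([502.5, 317. ]), array([120. ,  79.2]), 84.12)
bay walls (array([592.6, -18.7]), array([290.9, 210. ]), 89.15)
tray (array([ 465.7, -322.2]), array([388.5, 249.7]), 0.08)
brush (array([368.2,  33.3]), array([ 50.1, 158.5]), 3.76) 0.04274831969726922
scene bench z 0.00026412195109970504
jarcap 293 mean [539.8  75.5 156.8] (array([538.7,  75.9]), 19.6) (array([538.8,  76.2]), array([36.2, 37.3]), 39.89)
tincap 318 mean [538.7 -16.7 147.1] (array([535.5, -16.5]), 22.8) (array([537.8, -16.6]), array([37.9, 40.2]), 57.96)
tinbody 576 mean [542.4 -16.9 143.2] (array([537.4, -16.5]), 27.7) (array([537.3, -16.7]), array([51.1, 55.3]), 82.9)
head 515 mean [ 526.9 -101.9  178.4] (array([ 519.8, -100.9]), 40.3) (array([ 520.3, -103.1]), array([79.7, 26.3]), 14.37)
bar 199 mean [557.9  21.3  67.3] (array([550.7,  23.3]), 67.2) (array([549.5,  23.4]), array([133.1,  31.8]), 88.87)
rest (array([508.6, 318.5]), array([118.1,  79.3]), 83.57)
bay walls (array([541.4, -15.3]), array([290.3, 321. ]), 89.12)
tray (array([ 514. , -320.6]), array([302.5, 139.6]), 2.24)
brush (array([372. ,  35.2]), array([ 53.6, 158.8]), 3.92) 0.04209617439779256
```

View pics/crop0.png

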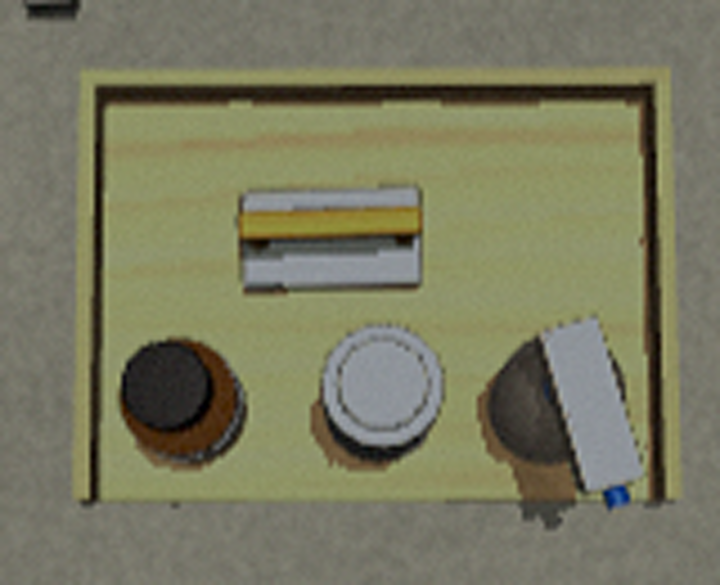

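arm_command --series '[{"z": -15,"wz": 6.58},{"z": -15,"wz": 6.58},{"z": -15,"wz": 6.58},{"z": -15,"wz": 6.58},{"z": -15,"wz": 6.58},{"z": -15,"wz": 6.58},{"z": -15,"wz": 6.58},{"z": -15,"wz": 6.58},{"wz": 6.58},{"wz": 6.58}]'

```text
$.series[0]: bad value
```

arm_command --series '[{"x": -33,"y": 18},{"x": -33,"y": 18},{"x": -33,"y": 18},{"x": -33,"y": 18},{"x": -33,"y": 18},{"x": -33,"y": 18},{"x": -33,"y": 18},{"x": -33,"y": 18},{"x": -33,"y": 18},{"x": -33,"y": 18},{"x": -33,"y": 18},{"x": -33,"y": 18},{"x": -33,"y": 18},{"x": -33,"y": 18},{"x": -33,"y": 18},{},{}]'

```text
$.series[0]: bad value
```

Run:
```python
from rig import env,cams
from h import *
s=env.read_state();print({k:np.round(s[k],4).tolist() for k in("t","position","tcp_rot","joint_pos")})
f=cams.grab_frame("wrist");np.savez("w1.npz",**f);cv2.imwrite("pics/w1.png",f["image"][:,:,::-1]);print(np.round(f["cam_to_world"],3).tolist(),f["intrinsics"][0,0],f["k1"])
f=load("top0.npz");print("tray rim corners",np.round(onplane(f,[(421,204),(487,202),(505,349),(435,353)],.016)*1000))
print("rest corners",np.round(onplane(f,[(149,268),(202,270),(197,308),(144,303)],.012)*1000))
```

```text
{'t': 0.1, 'position': [0.2153, 0.4786, 0.2306], 'tcp_rot': [0.2098, 0.9777, -0.0006, -0.0002], 'joint_pos': [1.0777, 0.0528, 1.4016, -0.0, 1.6886, -0.0703]}
[[0.411, 0.874, 0.259, 0.151], [0.912, -0.394, -0.118, 0.508], [-0.001, 0.285, -0.959, 0.373], [0.0, 0.0, 0.0, 1.0]] 372.2387145731024 -0.04661911147345406
tray rim corners [[ 678. -243.   16.]
 [ 680. -391.   16.]
 [ 355. -405.   16.]
 [ 350. -255.   16.]]
rest corners [[547. 369.  12.]
 [540. 252.  12.]
 [456. 261.  12.]
 [470. 378.  12.]]
```

View pics/w1.png

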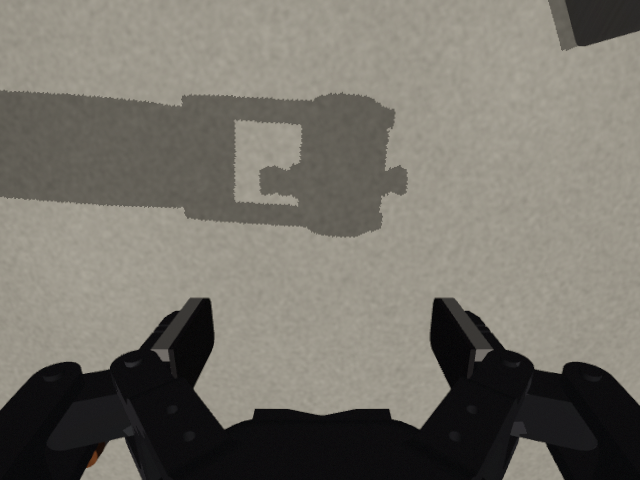

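The wrist view shows only bench and shadow, because both moves were refused. The rows apparently need every field.

arm_command --series '[{"x": 0,"y": 0,"z": -15,"wx": 0,"wy": 0,"wz": 6.58,"grip": -1},{"x": 0,"y": 0,"z": -15,"wx": 0,"wy": 0,"wz": 6.58,"grip": -1},{"x": 0,"y": 0,"z": -15,"wx": 0,"wy": 0,"wz": 6.58,"grip": -1},{"x": 0,"y": 0,"z": -15,"wx": 0,"wy": 0,"wz": 6.58,"grip": -1},{"x": 0,"y": 0,"z": -15,"wx": 0,"wy": 0,"wz": 6.58,"grip": -1},{"x": 0,"y": 0,"z": -15,"wx": 0,"wy": 0,"wz": 6.58,"grip": -1},{"x": 0,"y": 0,"z": -15,"wx": 0,"wy": 0,"wz": 6.58,"grip": -1},{"x": 0,"y": 0,"z": -15,"wx": 0,"wy": 0,"wz": 6.58,"grip": -1},{"x": 0,"y": 0,"z": 0,"wx": 0,"wy": 0,"wz": 6.58,"grip": -1},{"x": 0,"y": 0,"z": 0,"wx": 0,"wy": 0,"wz": 6.58,"grip": -1}]'

```text
t: 0.98
position: [0.2155, 0.479, 0.3523]
tcp_rot: [0.709, 0.705, 0.001, -0.0]
ft_force: [0.2, 1.2, -0.2]
gripper_width: 0.085
```

arm_command --series '[{"x": -36,"y": 16,"z": 0,"wx": 0,"wy": 0,"wz": 0,"grip": -1},{"x": -36,"y": 16,"z": 0,"wx": 0,"wy": 0,"wz": 0,"grip": -1},{"x": -36,"y": 16,"z": 0,"wx": 0,"wy": 0,"wz": 0,"grip": -1},{"x": -36,"y": 16,"z": 0,"wx": 0,"wy": 0,"wz": 0,"grip": -1},{"x": -36,"y": 16,"z": 0,"wx": 0,"wy": 0,"wz": 0,"grip": -1},{"x": -36,"y": 16,"z": 0,"wx": 0,"wy": 0,"wz": 0,"grip": -1},{"x": -36,"y": 16,"z": 0,"wx": 0,"wy": 0,"wz": 0,"grip": -1},{"x": -36,"y": 16,"z": 0,"wx": 0,"wy": 0,"wz": 0,"grip": -1},{"x": -36,"y": 16,"z": 0,"wx": 0,"wy": 0,"wz": 0,"grip": -1},{"x": -36,"y": 16,"z": 0,"wx": 0,"wy": 0,"wz": 0,"grip": -1},{"x": -36,"y": 16,"z": 0,"wx": 0,"wy": 0,"wz": 0,"grip": -1},{"x": -36,"y": 16,"z": 0,"wx": 0,"wy": 0,"wz": 0,"grip": -1},{"x": -36,"y": 16,"z": 0,"wx": 0,"wy": 0,"wz": 0,"grip": -1},{"x": -36,"y": 16,"z": 0,"wx": 0,"wy": 0,"wz": 0,"grip": -1},{"x": 0,"y": 0,"z": 0,"wx": 0,"wy": 0,"wz": 0,"grip": -1},{"x": 0,"y": 0,"z": 0,"wx": 0,"wy": 0,"wz": 0,"grip": -1}]'

```text
t: 2.32
position: [0.4394, -0.0269, 0.3504]
tcp_rot: [0.709, 0.706, -0.001, -0.001]
ft_force: [-0.5, -0.0, -0.7]
gripper_width: 0.0852
```

```bash
cat > look.py <<'E'
import sys
from rig import env,cams
from h import *
def st():
    s=env.read_state();q=s["tcp_rot"];phi=np.degrees(2*np.arctan2(q[1],q[0]))-90
    print("t",round(s["t"],2),"pos",np.round(np.array(s["position"])*1000,1),"phi",round(phi,2),"F",np.round(s["ft_force"],1),"w",round(s["gripper_width"]*1000,1));return s
def snap(n,tag,png=True):
    f=cams.grab_frame(n);np.savez(tag+".npz",**f)
    if png: cv2.imwrite(f"pics/{tag}.png",f["image"][:,:,::-1])
    return f
if __name__=="__main__": st(); snap(*sys.argv[1:3])
E
python3 look.py wrist w2
python3 - <<'E'
from rig import env
print(env.read_state()["joint_pos"],env.read_state()["tcp_rot"])
E
```

```text
t 2.32 pos [439.4 -26.9 350.4] phi -0.24 F [-0.5 -0.  -0.7] w 85.2
[-1.42575686e-01 -1.79282343e-01  1.38571360e+00  4.12052250e-04
  1.93632115e+00 -1.40463316e-01] [ 7.07801149e-01  7.06411466e-01 -1.94180088e-04 -5.79305111e-04]
```

View pics/w2.png

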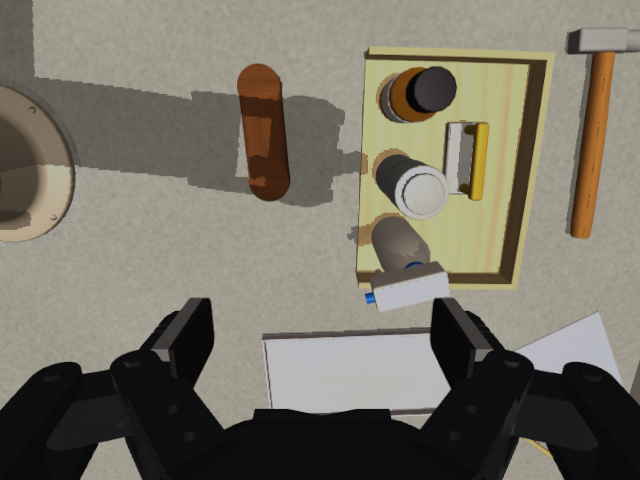

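The wrist view shows the jar cap at (433,88), the tin top at (420,194), the spray head at (410,285) and the brass bar at (480,160). I'll measure all of them in this view and compare.

```bash
cat > meas.py <<'E'
from h import *
def meas(tag):
    f=load(tag+".npz");C=cloud(f);X,Y,Z=C[...,0],C[...,1],C[...,2];h=cv2.cvtColor(f["image"],cv2.COLOR_RGB2HSV);H,S,V=[h[...,i].astype(int) for i in range(3)]
    inb=(X>.44)&(X<.7)&(Y<.15)&(Y>-.19)
    def rep(nm,m,z=None):
        n,l,s_,_=cv2.connectedComponentsWithStats(m.astype(np.uint8))
        if n<2: return
        m=l==1+np.argmax(s_[1:,4]);v,u=np.nonzero(m);P=C[m]
        Q=P if z is None else onplane(f,np.c_[u,v],z)
        print(tag,nm,len(P),"z",round(np.nanmedian(P[:,2])*1000,1),"circ",*circ(Q),"rect",*rect(Q),"mean",np.round(Q[:,:2].mean(0)*1000,1))
    rep("jar",inb&(Z>.15)&(Z<.165)&(Y>.03),.158)
    rep("tin",inb&(Z>.133)&(Z<.155)&(abs(Y+.02)<.045),.1415)
    rep("head",inb&(Z>.168)&(Z<.19)&(Y<-.05),.18)
    rep("headtop",inb&(Z>.168)&(Z<.19)&(Y<-.05)&(V>130)&(S<60),.18)
    rep("bar",inb&(H>18)&(H<32)&(S>140)&(X>.56)&(X<.64)&(Z>.05),.067)
    rep("rest",(H<22)&(S>100)&(Y>.22)&(Y<.42)&(X>.42)&(X<.58),.012)
    rep("sole",inb&(S<40)&(V>120)&(Z<.04)&(X>.55)&(X<.63),.022)
for t in("w2","top0","scene0"): meas(t)
E
python3 meas.py
```

```text
w2 jar 1636 z 157.6 circ [535.8  74.4] 19.4 rect [535.8  74.6] [38.4 36.8] 11.19 mean [535.8  74.6]
w2 tin 2424 z 146.6 circ [535.2 -17.1] 27.2 rect [534.9 -16.9] [52.7 53.5] 67.77 mean [535.  -16.5]
w2 head 2233 z 179.2 circ [ 518.8 -102.3] 39.1 rect [ 518.  -100.7] [76.8 29.7] 14.25 mean [ 520.3 -100. ]
w2 headtop 1844 z 179.4 circ [ 522.5 -101.4] 35.5 rect [ 522.6 -101.7] [68.4 25.5] 14.2 mean [ 522.6 -101.5]
w2 bar 1062 z 66.1 circ [619.9   5.3] 43.1 rect [617.4   5.3] [17.9 85.6] 0.47 mean [618.2   6.5]
w2 sole 848 z 21.6 circ [609.4   4.9] 44.9 rect [603.2   4.1] [26.  88.8] 7.12 mean [604.7   6.4]
top0 jar 306 z 156.8 circ [533.8  73.1] 18.9 rect [533.4  72.7] [36.2 36.2] 88.75 mean [533.6  73. ]
top0 tin 595 z 145.2 circ [532.9 -19. ] 26.7 rect [532.9 -18.9] [52.1 52.3] 43.59 mean [532.7 -19.1]
top0 head 563 z 179.0 circ [ 516.1 -103. ] 38.8 rect [ 516.1 -104.5] [77.  26.7] 14.35 mean [ 518.  -104.1]
top0 headtop 490 z 179.2 circ [ 519.7 -103.4] 35.1 rect [ 520.4 -104.4] [68.4 24.6] 14.64 mean [ 520.2 -104.4]
top0 bar 238 z 65.8 circ [616.6   2.5] 43.0 rect [616.9   2.5] [13.6 85.6] 0.51 mean [617.3   2.5]
top0 rest 1934 z 10.7 circ [502.2 317.1] 70.6 rect [502.5 317. ] [120.   79.2] 84.12 mean [502.2 316.9]
top0 sole 235 z 21.4 circ [606.2   3.2] 43.5 rect [604.7   3.2] [20.3 85.3] 0.75 mean [6.018e+02 3.000e-01]
scene0 jar 293 z 157.0 circ [540.6  75.1] 20.6 rect [540.7  75.7] [37.4 38.7] 83.31 mean [540.6  75.3]
scene0 tin 564 z 145.2 circ [540.8 -16.2] 28.7 rect [540.9 -17.1] [50.8 56.6] 83.23 mean [540.7 -16.9]
scene0 head 515 z 179.1 circ [ 526.4 -102.4] 40.8 rect [ 526.  -102.3] [80.8 26.8] 14.45 mean [ 528.  -101.9]
scene0 rest 1568 z 11.4 circ [508.5 318.4] 67.4 rect [508.6 318.5] [118.1  79.3] 83.57 mean [509.6 318.2]
```

arm_command --series '[{"x": 0,"y": 0,"z": 0,"wx": 0,"wy": 0,"wz": 6.86,"grip": -1},{"x": 0,"y": 0,"z": 0,"wx": 0,"wy": 0,"wz": 6.86,"grip": -1},{"x": 0,"y": 0,"z": 0,"wx": 0,"wy": 0,"wz": 6.86,"grip": -1},{"x": 0,"y": 0,"z": 0,"wx": 0,"wy": 0,"wz": 6.86,"grip": -1},{"x": 0,"y": 0,"z": 0,"wx": 0,"wy": 0,"wz": 6.86,"grip": -1},{"x": 0,"y": 0,"z": 0,"wx": 0,"wy": 0,"wz": 6.86,"grip": -1},{"x": 0,"y": 0,"z": 0,"wx": 0,"wy": 0,"wz": 6.86,"grip": -1},{"x": 0,"y": 0,"z": 0,"wx": 0,"wy": 0,"wz": 6.86,"grip": -1},{"x": 0,"y": 0,"z": 0,"wx": 0,"wy": 0,"wz": 6.86,"grip": -1},{"x": 0,"y": 0,"z": 0,"wx": 0,"wy": 0,"wz": 6.86,"grip": -1},{"x": 0,"y": 0,"z": 0,"wx": 0,"wy": 0,"wz": 6.86,"grip": -1},{"x": 18.5,"y": 23.2,"z": 25,"wx": 0,"wy": 0,"wz": 0,"grip": -1},{"x": 18.5,"y": 23.2,"z": 25,"wx": 0,"wy": 0,"wz": 0,"grip": -1},{"x": 18.5,"y": 23.2,"z": 25,"wx": 0,"wy": 0,"wz": 0,"grip": -1},{"x": 18.5,"y": 23.2,"z": 25,"wx": 0,"wy": 0,"wz": 0,"grip": -1},{"x": 0,"y": 0,"z": 0,"wx": 0,"wy": 0,"wz": 0,"grip": -1},{"x": 0,"y": 0,"z": 0,"wx": 0,"wy": 0,"wz": 0,"grip": -1},{"x": 0,"y": 0,"z": 0,"wx": 0,"wy": 0,"wz": 0,"grip": -1}]'

```text
t: 3.87
position: [0.5341, -0.0952, 0.2524]
tcp_rot: [0.992, 0.127, 0.001, 0.0]
ft_force: [0.9, -0.4, 0.1]
gripper_width: 0.0854
```

```bash
python3 look.py wrist w3; sed -i 's/^for t in.*/import sys\nfor t in sys.argv[1:]: meas(t)/' meas.py; python3 meas.py w3
python3 - <<'E'
from h import *
# depth-based tray wall: rim points
for t in("top0","w2"):
    f=load(t+".npz");C=cloud(f);m=(C[...,2]>.012)&(C[...,2]<.025)&(C[...,1]<-.22)&(C[...,1]>-.43)&(C[...,0]>.3)&(C[...,0]<.7)
    print(t,m.sum(),rect(C[m]))
E
```

```text
t 3.87 pos [534.1 -95.2 252.4] phi -75.38 F [ 0.9 -0.4  0.1] w 85.4
w3 jar 2783 z 157.5 circ [538.6  72.1] 20.9 rect [538.8  72.1] [36.6 41.1] 14.2 mean [538.9  72.3]
w3 tin 4530 z 146.8 circ [537.9 -18.5] 27.1 rect [538.1 -18.7] [52.7 53.2] 55.82 mean [538.4 -18.6]
w3 head 4511 z 179.5 circ [ 522.9 -102.7] 38.9 rect [ 522.4 -103.3] [76.5 25.6] 14.58 mean [ 526.  -102.3]
w3 headtop 3973 z 179.6 circ [ 524.5 -102.9] 35.5 rect [ 524.5 -103. ] [67.7 23.9] 14.06 mean [ 525.6 -102.5]
w3 bar 1754 z 66.4 circ [619.3   3.2] 43.7 rect [621.    3.2] [13.2 87.3] 0.59 mean [621.    3.4]
w3 sole 1612 z 21.6 circ [613.2   3.7] 45.7 rect [613.3   4. ] [32.3 87.9] 0.73 mean [605.7   1.4]
top0 874 (array([ 514.6, -325.5]), array([329.3, 152.9]), 2.11)
w2 893 (array([ 480.5, -324.8]), array([257.4, 151.9]), 2.33)
```

arm_command --series '[{"x": 0,"y": 4,"z": 17,"wx": 0,"wy": 0,"wz": 0,"grip": -1},{"x": 0,"y": 0,"z": 20,"wx": 0,"wy": 0,"wz": 0,"grip": -1},{"x": 0,"y": 0,"z": 20,"wx": 0,"wy": 0,"wz": 0,"grip": -1},{"x": 0,"y": 0,"z": 20,"wx": 0,"wy": 0,"wz": 0,"grip": -1},{"x": 0,"y": 0,"z": 20,"wx": 0,"wy": 0,"wz": 0,"grip": -1},{"x": 0,"y": 0,"z": 10,"wx": 0,"wy": 0,"wz": 0,"grip": -1},{"x": 0,"y": 0,"z": 0,"wx": 0,"wy": 0,"wz": 0,"grip": -1},{"x": 0,"y": 0,"z": 0,"wx": 0,"wy": 0,"wz": 0,"grip": -1},{"x": 0,"y": 0,"z": 0,"wx": 0,"wy": 0,"wz": 0,"grip": -1},{"x": 0,"y": 0,"z": 0,"wx": 0,"wy": 0,"wz": 0,"grip": -1}]'

```text
t: 4.75
position: [0.5359, -0.1005, 0.1463]
tcp_rot: [0.992, 0.126, 0.002, 0.001]
ft_force: [0.3, 0.4, 0.7]
gripper_width: 0.0854
```

arm_command --series '[{"x": 0,"y": 0,"z": 0,"wx": 0,"wy": 0,"wz": 0,"grip": 0.0},{"x": 0,"y": 0,"z": 0,"wx": 0,"wy": 0,"wz": 0,"grip": 0.2},{"x": 0,"y": 0,"z": 0,"wx": 0,"wy": 0,"wz": 0,"grip": 0.3},{"x": 0,"y": 0,"z": 0,"wx": 0,"wy": 0,"wz": 0,"grip": 0.4},{"x": 0,"y": 0,"z": 0,"wx": 0,"wy": 0,"wz": 0,"grip": 0.5},{"x": 0,"y": 0,"z": 0,"wx": 0,"wy": 0,"wz": 0,"grip": 1},{"x": 0,"y": 0,"z": 0,"wx": 0,"wy": 0,"wz": 0,"grip": 1},{"x": 0,"y": 0,"z": 0,"wx": 0,"wy": 0,"wz": 0,"grip": 1},{"x": 0,"y": 0,"z": 0,"wx": 0,"wy": 0,"wz": 0,"grip": 1},{"x": 0,"y": 0,"z": 0,"wx": 0,"wy": 0,"wz": 0,"grip": 1},{"x": 0,"y": 0,"z": 0,"wx": 0,"wy": 0,"wz": 0,"grip": 1}]' --force 40

```text
t: 5.67
position: [0.5351, -0.1004, 0.1444]
tcp_rot: [0.992, 0.126, 0.0, -0.0]
ft_force: [0.9, 1.0, 1.2]
gripper_width: 0.0254
```

```bash
python3 -c "
from look import *
st();snap('scene','s1')"
```

```text
t 5.67 pos [ 535.1 -100.4  144.4] phi -75.48 F [0.9 1.  1.2] w 25.4
```

arm_command --series '[{"x": 0,"y": 0,"z": -10,"wx": 0,"wy": 0,"wz": 0,"grip": 1},{"x": 0,"y": 0,"z": -20,"wx": 0,"wy": 0,"wz": 0,"grip": 1},{"x": 0,"y": 0,"z": -20,"wx": 0,"wy": 0,"wz": 0,"grip": 1},{"x": 0,"y": 0,"z": -20,"wx": 0,"wy": 0,"wz": 0,"grip": 1},{"x": -8.35,"y": 9.55,"z": 0,"wx": 0,"wy": 0,"wz": 0,"grip": 1},{"x": -16.7,"y": 19.1,"z": 0,"wx": 0,"wy": 0,"wz": 0,"grip": 1},{"x": -16.7,"y": 19.1,"z": 0,"wx": 0,"wy": 0,"wz": 0,"grip": 1},{"x": -16.7,"y": 19.1,"z": 0,"wx": 0,"wy": 0,"wz": 0,"grip": 1},{"x": -16.7,"y": 19.1,"z": 0,"wx": 0,"wy": 0,"wz": 0,"grip": 1},{"x": -16.7,"y": 19.1,"z": 0,"wx": 0,"wy": 0,"wz": 0,"grip": 1},{"x": -16.7,"y": 19.1,"z": 0,"wx": 0,"wy": 0,"wz": 0,"grip": 1},{"x": -16.7,"y": 19.1,"z": 0,"wx": 0,"wy": 0,"wz": 0,"grip": 1},{"x": -16.7,"y": 19.1,"z": 0,"wx": 0,"wy": 0,"wz": 0,"grip": 1},{"x": -16.7,"y": 19.1,"z": 0,"wx": 0,"wy": 0,"wz": 0,"grip": 1},{"x": -8.35,"y": 9.55,"z": 0,"wx": 0,"wy": 0,"wz": 0,"grip": 1},{"x": 0,"y": 0,"z": 0,"wx": 0,"wy": 0,"wz": 0,"grip": 1},{"x": 0,"y": 0,"z": 0,"wx": 0,"wy": 0,"wz": 0,"grip": 1},{"x": 0,"y": 0,"z": 0,"wx": 0,"wy": 0,"wz": 0,"grip": 1}]'

```text
t: 7.22
position: [0.4214, -0.3265, 0.2138]
tcp_rot: [0.992, 0.127, -0.0, -0.001]
ft_force: [0.3, 0.3, -2.4]
gripper_width: 0.0257
```

```bash
python3 look.py top t1
```

```text
t 7.22 pos [ 421.4 -326.5  213.8] phi -75.46 F [ 0.3  0.3 -2.4] w 25.7
```

View pics/t1.png

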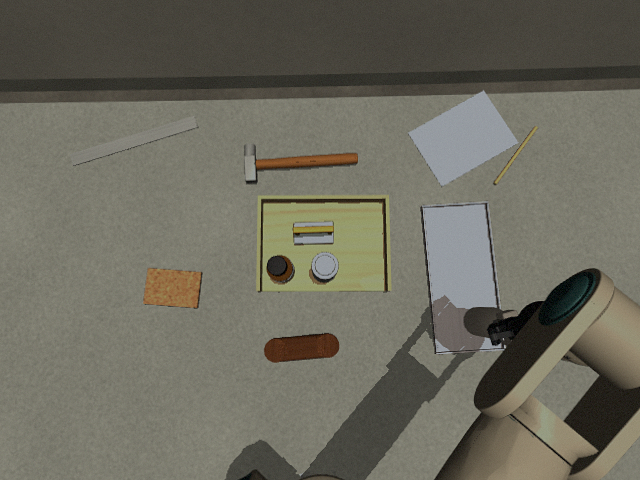

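The bottle body hangs at about (482,322), over the near end of the tray; the jar, tin and press haven't moved. I'll lower it and release.

arm_command --series '[{"x": 0,"y": 0,"z": 15,"wx": 0,"wy": 0,"wz": 0,"grip": 1},{"x": 0,"y": 0,"z": 20,"wx": 0,"wy": 0,"wz": 0,"grip": 1},{"x": 0,"y": 0,"z": 20,"wx": 0,"wy": 0,"wz": 0,"grip": 1},{"x": 0,"y": 0,"z": 10,"wx": 0,"wy": 0,"wz": 0,"grip": 1},{"x": 0,"y": 0,"z": 4,"wx": 0,"wy": 0,"wz": 0,"grip": 1},{"x": 0,"y": 0,"z": 2,"wx": 0,"wy": 0,"wz": 0,"grip": 1},{"x": 0,"y": 0,"z": 2,"wx": 0,"wy": 0,"wz": 0,"grip": 1},{"x": 0,"y": 0,"z": 0,"wx": 0,"wy": 0,"wz": 0,"grip": 1},{"x": 0,"y": 0,"z": 0,"wx": 0,"wy": 0,"wz": 0,"grip": 1}]'

```text
t: 8.02
position: [0.4217, -0.3275, 0.1423]
tcp_rot: [0.992, 0.126, 0.001, 0.001]
ft_force: [0.9, -0.4, -2.4]
gripper_width: 0.0253
```

arm_command --series '[{"x": 0,"y": 0,"z": 0,"wx": 0,"wy": 0,"wz": 0,"grip": 0.3},{"x": 0,"y": 0,"z": 0,"wx": 0,"wy": 0,"wz": 0,"grip": 0.1},{"x": 0,"y": 0,"z": 0,"wx": 0,"wy": 0,"wz": 0,"grip": -0.1},{"x": 0,"y": 0,"z": 0,"wx": 0,"wy": 0,"wz": 0,"grip": -0.4},{"x": 0,"y": 0,"z": 0,"wx": 0,"wy": 0,"wz": 0,"grip": -0.4},{"x": 0,"y": 0,"z": -15,"wx": 0,"wy": 0,"wz": 0,"grip": -0.4},{"x": 0,"y": 0,"z": -25,"wx": 0,"wy": 0,"wz": 0,"grip": -0.4},{"x": 0,"y": 0,"z": -30,"wx": 0,"wy": 0,"wz": 0,"grip": -0.4},{"x": 0,"y": 0,"z": -30,"wx": 0,"wy": 0,"wz": 0,"grip": -0.4},{"x": 0,"y": 0,"z": 0,"wx": 0,"wy": 0,"wz": 0,"grip": -1},{"x": 0,"y": 0,"z": 0,"wx": 0,"wy": 0,"wz": 0,"grip": -1}]'

```text
t: 8.93
position: [0.4219, -0.3278, 0.2435]
tcp_rot: [0.992, 0.126, 0.001, 0.002]
ft_force: [0.0, 0.5, -0.3]
gripper_width: 0.0814
```

```bash
python3 look.py wrist w4; python3 meas.py w4
```

```text
t 8.93 pos [ 421.9 -327.8  243.5] phi -75.48 F [ 0.   0.5 -0.3] w 81.4
w4 sole 950 z -0.4 circ [ 561.  -183.3] 19.3 rect [ 560.8 -183.4] [28.2 27.4] 0.56 mean [ 559.7 -184. ]
```

View pics/w4.png

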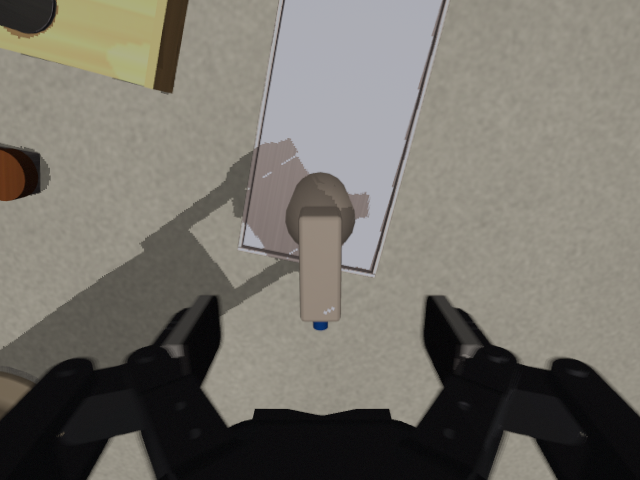

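The spray bottle stands upright in the near end of the tray, with its head at (320,265) and its foot clear of the walls. Next is the tin.

arm_command --series '[{"x": 0,"y": 0,"z": 0,"wx": 0,"wy": 0,"wz": -6.86,"grip": -1},{"x": 0,"y": 0,"z": 0,"wx": 0,"wy": 0,"wz": -6.86,"grip": -1},{"x": 0,"y": 0,"z": 0,"wx": 0,"wy": 0,"wz": -6.86,"grip": -1},{"x": 0,"y": 0,"z": 0,"wx": 0,"wy": 0,"wz": -6.86,"grip": -1},{"x": 0,"y": 0,"z": 0,"wx": 0,"wy": 0,"wz": -6.86,"grip": -1},{"x": 0,"y": 0,"z": 0,"wx": 0,"wy": 0,"wz": -6.86,"grip": -1},{"x": 0,"y": 0,"z": 0,"wx": 0,"wy": 0,"wz": -6.86,"grip": -1},{"x": 0,"y": 0,"z": 0,"wx": 0,"wy": 0,"wz": -6.86,"grip": -1},{"x": 0,"y": 0,"z": 0,"wx": 0,"wy": 0,"wz": -6.86,"grip": -1},{"x": 0,"y": 0,"z": 0,"wx": 0,"wy": 0,"wz": -6.86,"grip": -1},{"x": 0,"y": 0,"z": 0,"wx": 0,"wy": 0,"wz": -6.86,"grip": -1}]'

```text
t: 9.9
position: [0.4208, -0.3268, 0.2393]
tcp_rot: [0.705, 0.709, -0.0, -0.002]
ft_force: [0.5, -0.4, -0.7]
gripper_width: 0.0857
```

arm_command --series '[{"x": 31,"y": 11.4,"z": 0,"wx": 0,"wy": 0,"wz": 0,"grip": -1},{"x": 31,"y": 11.4,"z": 0,"wx": 0,"wy": 0,"wz": 0,"grip": -1},{"x": 31,"y": 11.4,"z": 0,"wx": 0,"wy": 0,"wz": 0,"grip": -1},{"x": 31,"y": 11.4,"z": 0,"wx": 0,"wy": 0,"wz": 0,"grip": -1},{"x": 31,"y": 11.4,"z": 0,"wx": 0,"wy": 0,"wz": 0,"grip": -1},{"x": 31,"y": 11.4,"z": 0,"wx": 0,"wy": 0,"wz": 0,"grip": -1},{"x": 31,"y": 11.4,"z": 0,"wx": 0,"wy": 0,"wz": 0,"grip": -1},{"x": 31,"y": 11.4,"z": 0,"wx": 0,"wy": 0,"wz": 0,"grip": -1},{"x": 31,"y": 11.4,"z": 0,"wx": 0,"wy": 0,"wz": 0,"grip": -1},{"x": 31,"y": 11.4,"z": 0,"wx": 0,"wy": 0,"wz": 0,"grip": -1},{"x": 0,"y": 0,"z": 0,"wx": 0,"wy": 0,"wz": 0,"grip": -1},{"x": 0,"y": 0,"z": 0,"wx": 0,"wy": 0,"wz": 0,"grip": -1},{"x": 0,"y": 0,"z": 0,"wx": 0,"wy": 0,"wz": 0,"grip": -1}]'

```text
t: 10.98
position: [0.5349, -0.0175, 0.24]
tcp_rot: [0.707, 0.707, -0.001, -0.001]
ft_force: [0.6, -0.7, -0.1]
gripper_width: 0.0854
```

```bash
python3 look.py wrist w5; python3 meas.py w5
```

```text
t 10.98 pos [534.9 -17.5 240. ] phi -0.02 F [ 0.6 -0.7 -0.1] w 85.4
w5 jar 3565 z 157.6 circ [537.3  74.8] 18.9 rect [537.2  74.8] [36.5 36.9] 89.94 mean [537.2  75.1]
w5 tin 4659 z 146.9 circ [536.2 -16.3] 26.9 rect [536.2 -16.3] [52.7 52.7] 90.0 mean [536.4 -15.8]
w5 bar 1711 z 66.4 circ [619.5   4.7] 42.9 rect [618.9   4.7] [15.5 85. ] 0.6 mean [619.2   6.3]
w5 sole 1788 z 21.6 circ [608.7   4.5] 45.2 rect [608.7   4.6] [24.5 88.2] 0.36 mean [607.    8.1]
```

arm_command --series '[{"x": 1,"y": 1,"z": 18,"wx": 0,"wy": 0,"wz": 0,"grip": -1},{"x": 0,"y": 0,"z": 25,"wx": 0,"wy": 0,"wz": 0,"grip": -1},{"x": 0,"y": 0,"z": 25,"wx": 0,"wy": 0,"wz": 0,"grip": -1},{"x": 0,"y": 0,"z": 20,"wx": 0,"wy": 0,"wz": 0,"grip": -1},{"x": 0,"y": 0,"z": 20,"wx": 0,"wy": 0,"wz": 0,"grip": -1},{"x": 0,"y": 0,"z": 20,"wx": 0,"wy": 0,"wz": 0,"grip": -1},{"x": 0,"y": 0,"z": 10,"wx": 0,"wy": 0,"wz": 0,"grip": -1},{"x": 0,"y": 0,"z": 0,"wx": 0,"wy": 0,"wz": 0,"grip": -1},{"x": 0,"y": 0,"z": 0,"wx": 0,"wy": 0,"wz": 0,"grip": -1},{"x": 0,"y": 0,"z": 0,"wx": 0,"wy": 0,"wz": 0,"grip": -1},{"x": 0,"y": 0,"z": 0,"wx": 0,"wy": 0,"wz": 0,"grip": -0.6},{"x": 0,"y": 0,"z": 0,"wx": 0,"wy": 0,"wz": 0,"grip": -0.4},{"x": 0,"y": 0,"z": 0,"wx": 0,"wy": 0,"wz": 0,"grip": -0.2},{"x": 0,"y": 0,"z": 0,"wx": 0,"wy": 0,"wz": 0,"grip": 0.2},{"x": 0,"y": 0,"z": 0,"wx": 0,"wy": 0,"wz": 0,"grip": 1},{"x": 0,"y": 0,"z": 0,"wx": 0,"wy": 0,"wz": 0,"grip": 1},{"x": 0,"y": 0,"z": 0,"wx": 0,"wy": 0,"wz": 0,"grip": 1},{"x": 0,"y": 0,"z": 0,"wx": 0,"wy": 0,"wz": 0,"grip": 1},{"x": 0,"y": 0,"z": 0,"wx": 0,"wy": 0,"wz": 0,"grip": 1}]' --force 50

```text
t: 12.62
position: [0.5368, -0.0163, 0.1046]
tcp_rot: [0.707, 0.707, 0.0, 0.001]
ft_force: [-2.8, 0.7, 5.7]
gripper_width: 0.0525
```

arm_command --series '[{"x": 0,"y": 0,"z": -10,"wx": 0,"wy": 0,"wz": 0,"grip": 1},{"x": 0,"y": 0,"z": -25,"wx": 0,"wy": 0,"wz": 0,"grip": 1},{"x": 0,"y": 0,"z": -25,"wx": 0,"wy": 0,"wz": 0,"grip": 1},{"x": 0,"y": 0,"z": -20,"wx": 0,"wy": 0,"wz": 0,"grip": 1},{"x": -15.4,"y": -0.7,"z": 0,"wx": 0,"wy": 0,"wz": 0,"grip": 1},{"x": -30.8,"y": -1.5,"z": 0,"wx": 0,"wy": 0,"wz": 0,"grip": 1},{"x": -30.8,"y": -1.5,"z": 0,"wx": 0,"wy": 0,"wz": 0,"grip": 1},{"x": -30.8,"y": -1.5,"z": 0,"wx": 0,"wy": 0,"wz": 0,"grip": 1},{"x": -30.8,"y": -1.5,"z": 0,"wx": 0,"wy": 0,"wz": 0,"grip": 1},{"x": -30.8,"y": -1.5,"z": 0,"wx": 0,"wy": 0,"wz": 0,"grip": 1},{"x": -30.8,"y": -1.5,"z": 0,"wx": 0,"wy": 0,"wz": 0,"grip": 1},{"x": -30.8,"y": -1.5,"z": 0,"wx": 0,"wy": 0,"wz": 0,"grip": 1},{"x": -30.8,"y": -1.5,"z": 0,"wx": 0,"wy": 0,"wz": 0,"grip": 1},{"x": -30.8,"y": -1.5,"z": 0,"wx": 0,"wy": 0,"wz": 0,"grip": 1},{"x": -15.4,"y": -0.8,"z": 0,"wx": 0,"wy": 0,"wz": 0,"grip": 1},{"x": 0,"y": 0,"z": 0,"wx": 0,"wy": 0,"wz": 0,"grip": 1},{"x": 0,"y": 0,"z": 0,"wx": 0,"wy": 0,"wz": 0,"grip": 1}]'

```text
t: 14.03
position: [0.521, -0.3247, 0.183]
tcp_rot: [0.708, 0.706, 0.0, -0.001]
ft_force: [0.7, 0.8, -2.8]
gripper_width: 0.0529
```

arm_command --series '[{"x": 0,"y": 0,"z": 15,"wx": 0,"wy": 0,"wz": 0,"grip": 1},{"x": 0,"y": 0,"z": 20,"wx": 0,"wy": 0,"wz": 0,"grip": 1},{"x": 0,"y": 0,"z": 20,"wx": 0,"wy": 0,"wz": 0,"grip": 1},{"x": 0,"y": 0,"z": 18,"wx": 0,"wy": 0,"wz": 0,"grip": 1},{"x": 0,"y": 0,"z": 6,"wx": 0,"wy": 0,"wz": 0,"grip": 1},{"x": 0,"y": 0,"z": 2,"wx": 0,"wy": 0,"wz": 0,"grip": 1},{"x": 0,"y": 0,"z": 2,"wx": 0,"wy": 0,"wz": 0,"grip": 1},{"x": 0,"y": 0,"z": 1,"wx": 0,"wy": 0,"wz": 0,"grip": 1},{"x": 0,"y": 0,"z": 0,"wx": 0,"wy": 0,"wz": 0,"grip": 1},{"x": 0,"y": 0,"z": 0,"wx": 0,"wy": 0,"wz": 0,"grip": 1}]'

```text
t: 14.87
position: [0.5219, -0.3245, 0.1006]
tcp_rot: [0.707, 0.707, 0.0, 0.001]
ft_force: [0.6, -0.6, 0.1]
gripper_width: 0.0528
```

arm_command --series '[{"x": 0,"y": 0,"z": 0,"wx": 0,"wy": 0,"wz": 0,"grip": -0.4},{"x": 0,"y": 0,"z": 0,"wx": 0,"wy": 0,"wz": 0,"grip": -0.6},{"x": 0,"y": 0,"z": 0,"wx": 0,"wy": 0,"wz": 0,"grip": -0.8},{"x": 0,"y": 0,"z": 0,"wx": 0,"wy": 0,"wz": 0,"grip": -1},{"x": 0,"y": 0,"z": 0,"wx": 0,"wy": 0,"wz": 0,"grip": -1},{"x": 0,"y": 0,"z": -10,"wx": 0,"wy": 0,"wz": 0,"grip": -1},{"x": 0,"y": 0,"z": -30,"wx": 0,"wy": 0,"wz": 0,"grip": -1},{"x": 0,"y": 0,"z": -35,"wx": 0,"wy": 0,"wz": 0,"grip": -1},{"x": 0,"y": 0,"z": -35,"wx": 0,"wy": 0,"wz": 0,"grip": -1},{"x": 0,"y": 0,"z": -30,"wx": 0,"wy": 0,"wz": 0,"grip": -1}]'

```text
t: 15.7
position: [0.5213, -0.3243, 0.2429]
tcp_rot: [0.707, 0.707, 0.0, 0.001]
ft_force: [-0.1, -0.4, 0.4]
gripper_width: 0.0857
```

arm_command --series '[{"x": 33.3,"y": 1.3,"z": 0,"wx": 0,"wy": 0,"wz": 0,"grip": -1},{"x": 33.3,"y": 1.3,"z": 0,"wx": 0,"wy": 0,"wz": 0,"grip": -1},{"x": 33.3,"y": 1.3,"z": 0,"wx": 0,"wy": 0,"wz": 0,"grip": -1},{"x": 33.3,"y": 1.3,"z": 0,"wx": 0,"wy": 0,"wz": 0,"grip": -1},{"x": 33.3,"y": 1.3,"z": 0,"wx": 0,"wy": 0,"wz": 0,"grip": -1},{"x": 33.3,"y": 1.3,"z": 0,"wx": 0,"wy": 0,"wz": 0,"grip": -1},{"x": 33.3,"y": 1.3,"z": 0,"wx": 0,"wy": 0,"wz": 0,"grip": -1},{"x": 33.3,"y": 1.3,"z": 0,"wx": 0,"wy": 0,"wz": 0,"grip": -1},{"x": 33.3,"y": 1.3,"z": 0,"wx": 0,"wy": 0,"wz": 0,"grip": -1},{"x": 33.3,"y": 1.3,"z": 0,"wx": 0,"wy": 0,"wz": 0,"grip": -1},{"x": 33.3,"y": 1.3,"z": 0,"wx": 0,"wy": 0,"wz": 0,"grip": -1},{"x": 33.3,"y": 1.3,"z": 0,"wx": 0,"wy": 0,"wz": 0,"grip": -1},{"x": 0,"y": 0,"z": 0,"wx": 0,"wy": 0,"wz": 0,"grip": -1},{"x": 0,"y": 0,"z": 0,"wx": 0,"wy": 0,"wz": 0,"grip": -1},{"x": 0,"y": 0,"z": 0,"wx": 0,"wy": 0,"wz": 0,"grip": -1}]'

```text
t: 16.95
position: [0.5371, 0.075, 0.2399]
tcp_rot: [0.707, 0.707, 0.0, 0.0]
ft_force: [-0.3, -0.9, -0.1]
gripper_width: 0.0854
```

```bash
python3 look.py wrist w6; python3 meas.py w6; python3 look.py top t2
```

```text
t 16.95 pos [537.1  75.  239.9] phi -0.02 F [-0.3 -0.9 -0.1] w 85.4
w6 jar 2681 z 157.7 circ [537.   76.2] 19.3 rect [537.1  76.2] [37.8 37.2] 89.94 mean [537.1  76.5]
w6 bar 1384 z 66.3 circ [619.6   6.9] 44.5 rect [618.8   6.9] [15.3 88.4] 0.78 mean [619.    8.4]
w6 rest 24 z 3.5 circ [531.9 255.2] 7.1 rect [531.9 254.8] [ 0.8 14.2] 89.89 mean [533. 255.]
w6 sole 1467 z -0.4 circ [589.4 139.7] 35.9 rect [589.7 139.7] [69.8 19.2] 0.18 mean [590.7 140.6]
t 17.0 pos [537.1  74.5 239.7] phi -0.07 F [-0.2  0.8  0.3] w 85.0
```

View pics/t2.png

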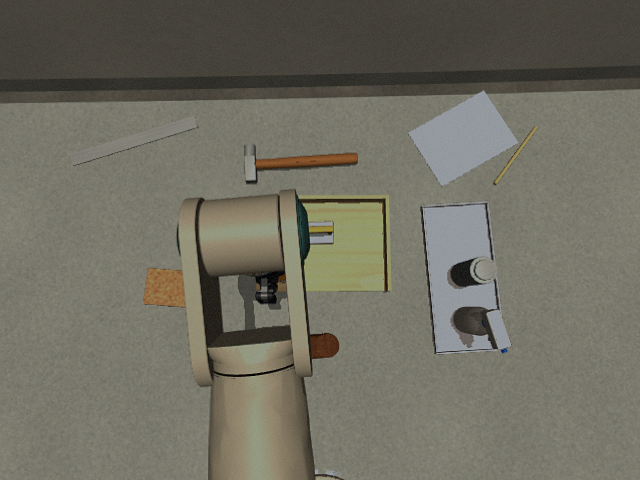

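The tin's top is at (483,268) and the bottle is at (475,320), both upright in the tray. The jar grasp comes next.

arm_command --series '[{"x": 0,"y": 0,"z": 18,"wx": 0,"wy": 0,"wz": 0,"grip": -1},{"x": 0,"y": 0,"z": 25,"wx": 0,"wy": 0,"wz": 0,"grip": -1},{"x": 0,"y": 0,"z": 25,"wx": 0,"wy": 0,"wz": 0,"grip": -1},{"x": 0,"y": 0,"z": 20,"wx": 0,"wy": 0,"wz": 0,"grip": -1},{"x": 0,"y": 0,"z": 20,"wx": 0,"wy": 0,"wz": 0,"grip": -1},{"x": 0,"y": 0,"z": 10,"wx": 0,"wy": 0,"wz": 0,"grip": -1},{"x": 0,"y": 0,"z": 0,"wx": 0,"wy": 0,"wz": 0,"grip": -1},{"x": 0,"y": 0,"z": 0,"wx": 0,"wy": 0,"wz": 0,"grip": -1},{"x": 0,"y": 0,"z": 0,"wx": 0,"wy": 0,"wz": 0,"grip": -0.4},{"x": 0,"y": 0,"z": 0,"wx": 0,"wy": 0,"wz": 0,"grip": -0.2},{"x": 0,"y": 0,"z": 0,"wx": 0,"wy": 0,"wz": 0,"grip": 0},{"x": 0,"y": 0,"z": 0,"wx": 0,"wy": 0,"wz": 0,"grip": 0.1},{"x": 0,"y": 0,"z": 0,"wx": 0,"wy": 0,"wz": 0,"grip": 0.2},{"x": 0,"y": 0,"z": 0,"wx": 0,"wy": 0,"wz": 0,"grip": 1},{"x": 0,"y": 0,"z": 0,"wx": 0,"wy": 0,"wz": 0,"grip": 1},{"x": 0,"y": 0,"z": 0,"wx": 0,"wy": 0,"wz": 0,"grip": 1},{"x": 0,"y": 0,"z": 0,"wx": 0,"wy": 0,"wz": 0,"grip": 1},{"x": 0,"y": 0,"z": 0,"wx": 0,"wy": 0,"wz": 0,"grip": 1}]' --force 50

```text
t: 18.55
position: [0.5371, 0.0754, 0.1223]
tcp_rot: [0.707, 0.707, 0.0, 0.0]
ft_force: [-2.5, 0.1, 5.7]
gripper_width: 0.037
```

arm_command --series '[{"x": 0,"y": 0,"z": -10,"wx": 0,"wy": 0,"wz": 0,"grip": 1},{"x": 0,"y": 0,"z": -25,"wx": 0,"wy": 0,"wz": 0,"grip": 1},{"x": 0,"y": 0,"z": -25,"wx": 0,"wy": 0,"wz": 0,"grip": 1},{"x": 0,"y": 0,"z": -20,"wx": 0,"wy": 0,"wz": 0,"grip": 1},{"x": -15.2,"y": 3,"z": 0,"wx": 0,"wy": 0,"wz": 0,"grip": 1},{"x": -30.4,"y": 6,"z": 0,"wx": 0,"wy": 0,"wz": 0,"grip": 1},{"x": -30.4,"y": 6,"z": 0,"wx": 0,"wy": 0,"wz": 0,"grip": 1},{"x": -30.4,"y": 6,"z": 0,"wx": 0,"wy": 0,"wz": 0,"grip": 1},{"x": -30.4,"y": 6,"z": 0,"wx": 0,"wy": 0,"wz": 0,"grip": 1},{"x": -30.4,"y": 6,"z": 0,"wx": 0,"wy": 0,"wz": 0,"grip": 1},{"x": -30.4,"y": 6,"z": 0,"wx": 0,"wy": 0,"wz": 0,"grip": 1},{"x": -30.4,"y": 6,"z": 0,"wx": 0,"wy": 0,"wz": 0,"grip": 1},{"x": -30.4,"y": 6,"z": 0,"wx": 0,"wy": 0,"wz": 0,"grip": 1},{"x": -30.4,"y": 6,"z": 0,"wx": 0,"wy": 0,"wz": 0,"grip": 1},{"x": -30.4,"y": 6,"z": 0,"wx": 0,"wy": 0,"wz": 0,"grip": 1},{"x": -30.4,"y": 6,"z": 0,"wx": 0,"wy": 0,"wz": 0,"grip": 1},{"x": -30.4,"y": 6,"z": 0,"wx": 0,"wy": 0,"wz": 0,"grip": 1},{"x": -15.2,"y": 3,"z": 0,"wx": 0,"wy": 0,"wz": 0,"grip": 1},{"x": 0,"y": 0,"z": 0,"wx": 0,"wy": 0,"wz": 0,"grip": 1},{"x": 0,"y": 0,"z": 0,"wx": 0,"wy": 0,"wz": 0,"grip": 1}]'

```text
t: 20.22
position: [0.6146, -0.3206, 0.2003]
tcp_rot: [0.708, 0.706, -0.0, -0.001]
ft_force: [-0.2, -0.2, -2.1]
gripper_width: 0.037
```

arm_command --series '[{"x": 0,"y": 0,"z": 15,"wx": 0,"wy": 0,"wz": 0,"grip": 1},{"x": 0,"y": 0,"z": 20,"wx": 0,"wy": 0,"wz": 0,"grip": 1},{"x": 0,"y": 0,"z": 20,"wx": 0,"wy": 0,"wz": 0,"grip": 1},{"x": 0,"y": 0,"z": 18,"wx": 0,"wy": 0,"wz": 0,"grip": 1},{"x": 0,"y": 0,"z": 6,"wx": 0,"wy": 0,"wz": 0,"grip": 1},{"x": 0,"y": 0,"z": 2,"wx": 0,"wy": 0,"wz": 0,"grip": 1},{"x": 0,"y": 0,"z": 2,"wx": 0,"wy": 0,"wz": 0,"grip": 1},{"x": 0,"y": 0,"z": 1,"wx": 0,"wy": 0,"wz": 0,"grip": 1},{"x": 0,"y": 0,"z": 0,"wx": 0,"wy": 0,"wz": 0,"grip": 1},{"x": 0,"y": 0,"z": 0,"wx": 0,"wy": 0,"wz": 0,"grip": 1}]'

```text
t: 21.05
position: [0.6153, -0.32, 0.1184]
tcp_rot: [0.707, 0.707, 0.0, 0.001]
ft_force: [0.4, 0.7, -0.7]
gripper_width: 0.0368
```

arm_command --series '[{"x": 0,"y": 0,"z": 0,"wx": 0,"wy": 0,"wz": 0,"grip": 0},{"x": 0,"y": 0,"z": 0,"wx": 0,"wy": 0,"wz": 0,"grip": -0.2},{"x": 0,"y": 0,"z": 0,"wx": 0,"wy": 0,"wz": 0,"grip": -0.4},{"x": 0,"y": 0,"z": 0,"wx": 0,"wy": 0,"wz": 0,"grip": -0.4},{"x": 0,"y": 0,"z": 0,"wx": 0,"wy": 0,"wz": 0,"grip": -0.4},{"x": 0,"y": 0,"z": -10,"wx": 0,"wy": 0,"wz": 0,"grip": -0.4},{"x": 0,"y": 0,"z": -30,"wx": 0,"wy": 0,"wz": 0,"grip": -0.4},{"x": 0,"y": 0,"z": -40,"wx": 0,"wy": 0,"wz": 0,"grip": -0.4},{"x": 0,"y": 0,"z": -40,"wx": 0,"wy": 0,"wz": 0,"grip": -0.4}]'

```text
t: 21.8
position: [0.6143, -0.3196, 0.2386]
tcp_rot: [0.707, 0.707, -0.0, -0.001]
ft_force: [0.3, -0.2, 0.2]
gripper_width: 0.0599
```

arm_command --series '[{"x": 32.5,"y": 0.3,"z": 0,"wx": 0,"wy": 0,"wz": 0,"grip": -1},{"x": 32.5,"y": 0.3,"z": 0,"wx": 0,"wy": 0,"wz": 0,"grip": -1},{"x": 32.5,"y": 0.3,"z": 0,"wx": 0,"wy": 0,"wz": 0,"grip": -1},{"x": 32.5,"y": 0.3,"z": 0,"wx": 0,"wy": 0,"wz": 0,"grip": -1},{"x": 32.5,"y": 0.3,"z": 0,"wx": 0,"wy": 0,"wz": 0,"grip": -1},{"x": 32.5,"y": 0.3,"z": 0,"wx": 0,"wy": 0,"wz": 0,"grip": -1},{"x": 32.5,"y": 0.3,"z": 0,"wx": 0,"wy": 0,"wz": 0,"grip": -1},{"x": 32.5,"y": 0.3,"z": 0,"wx": 0,"wy": 0,"wz": 0,"grip": -1},{"x": 32.5,"y": 0.3,"z": 0,"wx": 0,"wy": 0,"wz": 0,"grip": -1},{"x": 32.5,"y": 0.3,"z": 0,"wx": 0,"wy": 0,"wz": 0,"grip": -1},{"x": 0,"y": 0,"z": 30,"wx": 0,"wy": 0,"wz": 0,"grip": -1},{"x": 0,"y": 0,"z": 30,"wx": 0,"wy": 0,"wz": 0,"grip": -1},{"x": 0,"y": 0,"z": 0,"wx": 0,"wy": 0,"wz": 0,"grip": -1},{"x": 0,"y": 0,"z": 0,"wx": 0,"wy": 0,"wz": 0,"grip": -1},{"x": 0,"y": 0,"z": 0,"wx": 0,"wy": 0,"wz": 0,"grip": -1}]'

```text
t: 23.05
position: [0.6187, 0.0047, 0.1797]
tcp_rot: [0.707, 0.707, 0.001, 0.001]
ft_force: [0.3, 0.1, 0.9]
gripper_width: 0.0853
```

```bash
python3 look.py wrist w7; python3 meas.py w7; python3 look.py top t3; python3 look.py scene s3
python3 - <<'E'
from h import *
a=load("w7.npz")["image"];b=load("t3.npz")["image"][180:380,400:540]
cv2.imwrite("pics/m7.png",np.hstack([cv2.resize(a,(480,360)),cv2.resize(b,(252,360))])[:,:,::-1])
E
```

```text
t 23.05 pos [618.7   4.7 179.7] phi -0.06 F [0.3 0.1 0.9] w 85.3
w7 bar 2170 z 66.5 circ [621.1   5.8] 43.4 rect [621.1   5.8] [13.2 86.4] 0.51 mean [621.2   7.4]
w7 sole 1847 z -0.3 circ [592.  138.7] 37.6 rect [591.9 138.9] [12.9 74.3] 89.87 mean [592.9 138.7]
t 23.1 pos [619.    4.6 180.3] phi -0.06 F [ 0.5 -0.5  0.2] w 85.6
t 23.15 pos [619.1   4.6 180.3] phi -0.06 F [0.8 0.5 0.6] w 85.5
```

View pics/m7.png

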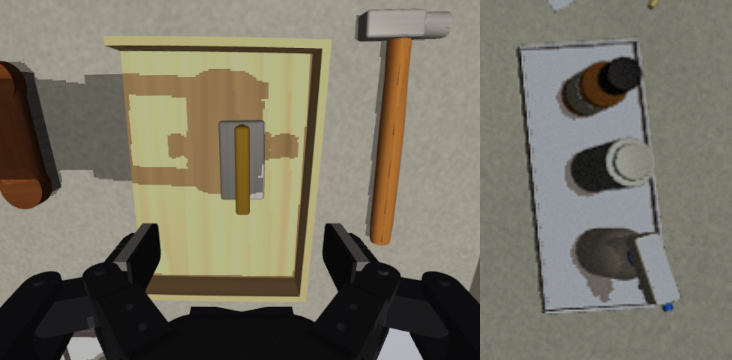

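All three stand upright in the tray, in the order jar, tin, spray from far to near. The bar is centred under the gripper, so I'll grasp the press now.

arm_command --series '[{"x": 1,"y": 1.5,"z": 20,"wx": 0,"wy": 0,"wz": -0.5,"grip": -0.3},{"x": 0,"y": 0,"z": 30,"wx": 0,"wy": 0,"wz": 0,"grip": -0.3},{"x": 0,"y": 0,"z": 30,"wx": 0,"wy": 0,"wz": 0,"grip": -0.3},{"x": 0,"y": 0,"z": 20,"wx": 0,"wy": 0,"wz": 0,"grip": -0.3},{"x": 0,"y": 0,"z": 15,"wx": 0,"wy": 0,"wz": 0,"grip": -0.3},{"x": 0,"y": 0,"z": 15,"wx": 0,"wy": 0,"wz": 0,"grip": -0.3},{"x": 0,"y": 0,"z": 10,"wx": 0,"wy": 0,"wz": 0,"grip": -0.3},{"x": 0,"y": 0,"z": 0,"wx": 0,"wy": 0,"wz": 0,"grip": -0.3},{"x": 0,"y": 0,"z": 0,"wx": 0,"wy": 0,"wz": 0,"grip": -0.3},{"x": 0,"y": 0,"z": 0,"wx": 0,"wy": 0,"wz": 0,"grip": 0},{"x": 0,"y": 0,"z": 0,"wx": 0,"wy": 0,"wz": 0,"grip": 0.3},{"x": 0,"y": 0,"z": 0,"wx": 0,"wy": 0,"wz": 0,"grip": 0.5},{"x": 0,"y": 0,"z": 0,"wx": 0,"wy": 0,"wz": 0,"grip": 0.7},{"x": 0,"y": 0,"z": 0,"wx": 0,"wy": 0,"wz": 0,"grip": 1},{"x": 0,"y": 0,"z": 0,"wx": 0,"wy": 0,"wz": 0,"grip": 1},{"x": 0,"y": 0,"z": 0,"wx": 0,"wy": 0,"wz": 0,"grip": 1},{"x": 0,"y": 0,"z": 0,"wx": 0,"wy": 0,"wz": 0,"grip": 1}]' --force 80

```text
t: 24.62
position: [0.6198, 0.0061, 0.0384]
tcp_rot: [0.704, 0.71, 0.0, 0.0]
ft_force: [-3.5, -0.1, 6.5]
gripper_width: 0.0125
```

arm_command --series '[{"x": 0,"y": 0,"z": -10,"wx": 0,"wy": 0,"wz": 0,"grip": 1},{"x": 0,"y": 0,"z": -25,"wx": 0,"wy": 0,"wz": 0,"grip": 1},{"x": 0,"y": 0,"z": -30,"wx": 0,"wy": 0,"wz": 0,"grip": 1},{"x": 0,"y": 0,"z": -30,"wx": 0,"wy": 0,"wz": 0,"grip": 1},{"x": 0,"y": 0,"z": -25,"wx": 0,"wy": 0,"wz": 0,"grip": 1},{"x": 12,"y": -7,"z": 0,"wx": 0,"wy": 0,"wz": 0,"grip": 1},{"x": 24,"y": -14.4,"z": 0,"wx": 0,"wy": 0,"wz": 0,"grip": 1},{"x": 24,"y": -14.4,"z": 0,"wx": 0,"wy": 0,"wz": 0,"grip": 1},{"x": 24,"y": -14.4,"z": 0,"wx": 0,"wy": 0,"wz": 0,"grip": 1},{"x": 24,"y": -14.4,"z": 0,"wx": 0,"wy": 0,"wz": 0,"grip": 1},{"x": 24,"y": -14.4,"z": 0,"wx": 0,"wy": 0,"wz": 0,"grip": 1},{"x": 24,"y": -14.4,"z": 0,"wx": 0,"wy": 0,"wz": 0,"grip": 1},{"x": 24,"y": -14.4,"z": 0,"wx": 0,"wy": 0,"wz": 0,"grip": 1},{"x": 12,"y": -7,"z": 0,"wx": 0,"wy": 0,"wz": 0,"grip": 1},{"x": 0,"y": 0,"z": 0,"wx": 0,"wy": 0,"wz": 0,"grip": 1},{"x": 0,"y": 0,"z": 0,"wx": 0,"wy": 0,"wz": 0,"grip": 1},{"x": 0,"y": 0,"z": 0,"wx": 0,"wy": 0,"wz": 0,"grip": 1}]'

```text
t: 26.03
position: [0.503, 0.1966, 0.1565]
tcp_rot: [0.704, 0.71, -0.001, -0.0]
ft_force: [0.3, 0.8, -5.1]
gripper_width: 0.0125
```

```bash
python3 look.py wrist w8; python3 meas.py w8
```

```text
t 26.03 pos [503.  196.6 156.5] phi 0.46 F [ 0.3  0.8 -5.1] w 12.5
w8 rest 14537 z 11.6 circ [504.5 307.8] 60.6 rect [504.5 308.5] [96.4 79. ] 84.1 mean [505. 308.]
w8 sole 1926 z -0.3 circ [583.8 148.9] 38.0 rect [583.9 149. ] [73.9 20.2] 0.13 mean [584.4 149.6]
```

View pics/w8.png

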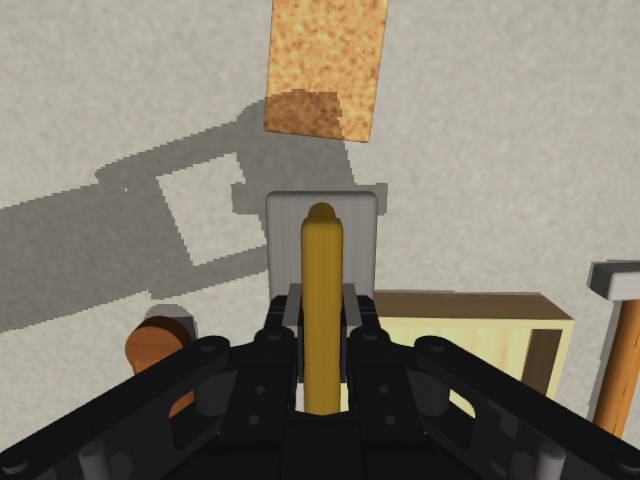

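The held press is level. The rest lies ahead, tilted about 6°, with its near edge at (265–370, 130–142). Its centre works out at about (505.3, 320).

arm_command --series '[{"x": 13.3,"y": 0.3,"z": 0,"wx": 0,"wy": 0,"wz": 0,"grip": 1},{"x": 22,"y": 0.6,"z": 0,"wx": 0,"wy": 0,"wz": 0,"grip": 1},{"x": 22,"y": 0.6,"z": 0,"wx": 0,"wy": 0,"wz": 0,"grip": 1},{"x": 22,"y": 0.6,"z": 0,"wx": 0,"wy": 0,"wz": 0,"grip": 1},{"x": 22,"y": 0.6,"z": 0,"wx": 0,"wy": 0,"wz": 0,"grip": 1},{"x": 22,"y": 0.5,"z": 0,"wx": 0,"wy": 0,"wz": 0,"grip": 1},{"x": 0,"y": 0,"z": 0,"wx": 0,"wy": 0,"wz": 3.2,"grip": 1},{"x": 0,"y": 0,"z": 0,"wx": 0,"wy": 0,"wz": 3.2,"grip": 1},{"x": 0,"y": 0,"z": 20,"wx": 0,"wy": 0,"wz": 0,"grip": 1},{"x": 0,"y": 0,"z": 30,"wx": 0,"wy": 0,"wz": 0,"grip": 1},{"x": 0,"y": 0,"z": 30,"wx": 0,"wy": 0,"wz": 0,"grip": 1},{"x": 0,"y": 0,"z": 20,"wx": 0,"wy": 0,"wz": 0,"grip": 1},{"x": 0,"y": 0,"z": 8,"wx": 0,"wy": 0,"wz": 0,"grip": 1},{"x": 0,"y": 0,"z": 0,"wx": 0,"wy": 0,"wz": 0,"grip": 1},{"x": 0,"y": 0,"z": 0,"wx": 0,"wy": 0,"wz": 0,"grip": 1},{"x": 0,"y": 0,"z": 0,"wx": 0,"wy": 0,"wz": 0,"grip": 1}]'

```text
t: 27.42
position: [0.5067, 0.3211, 0.0516]
tcp_rot: [0.743, 0.669, 0.002, 0.0]
ft_force: [0.6, -0.5, -4.6]
gripper_width: 0.0125
```

```bash
python3 -c "
from look import *
st()"
```

```text
t 27.42 pos [506.7 321.1  51.6] phi -5.94 F [ 0.6 -0.5 -4.6] w 12.5
```

Next I'll shift 1 mm back, lower to contact, check, and release.

arm_command --series '[{"x": -1,"y": -1,"z": 4,"wx": 0,"wy": 0,"wz": 0,"grip": 1},{"x": 0,"y": 0,"z": 2,"wx": 0,"wy": 0,"wz": 0,"grip": 1},{"x": 0,"y": 0,"z": 1.5,"wx": 0,"wy": 0,"wz": 0,"grip": 1},{"x": 0,"y": 0,"z": 1,"wx": 0,"wy": 0,"wz": 0,"grip": 1},{"x": 0,"y": 0,"z": 0,"wx": 0,"wy": 0,"wz": 0,"grip": 1},{"x": 0,"y": 0,"z": 0,"wx": 0,"wy": 0,"wz": 0,"grip": 1},{"x": 0,"y": 0,"z": 0,"wx": 0,"wy": 0,"wz": 0,"grip": 1}]'

```text
t: 28.0
position: [0.5044, 0.3197, 0.0424]
tcp_rot: [0.743, 0.67, 0.0, 0.0]
ft_force: [-4.7, -2.2, 4.1]
gripper_width: 0.0128
```

arm_command --series '[{"x": 0,"y": 0,"z": 0,"wx": 0,"wy": 0,"wz": 0,"grip": 0.6},{"x": 0,"y": 0,"z": 0,"wx": 0,"wy": 0,"wz": 0,"grip": 0.4},{"x": 0,"y": 0,"z": 0,"wx": 0,"wy": 0,"wz": 0,"grip": 0},{"x": 0,"y": 0,"z": 0,"wx": 0,"wy": 0,"wz": 0,"grip": -0.3},{"x": 0,"y": 0,"z": 0,"wx": 0,"wy": 0,"wz": 0,"grip": -0.3},{"x": 0,"y": 0,"z": 0,"wx": 0,"wy": 0,"wz": 0,"grip": -0.3},{"x": 0,"y": 0,"z": -10,"wx": 0,"wy": 0,"wz": 0,"grip": -0.3},{"x": 0,"y": 0,"z": -30,"wx": 0,"wy": 0,"wz": 0,"grip": -0.3},{"x": 0,"y": 0,"z": -40,"wx": 0,"wy": 0,"wz": 0,"grip": -0.3},{"x": 0,"y": 0,"z": -40,"wx": 0,"wy": 0,"wz": 0,"grip": -0.3},{"x": 0,"y": 0,"z": -40,"wx": 0,"wy": 0,"wz": 0,"grip": -0.3},{"x": 0,"y": 0,"z": -40,"wx": 0,"wy": 0,"wz": 0,"grip": -0.3},{"x": 0,"y": 0,"z": 0,"wx": 0,"wy": 0,"wz": 0,"grip": -1},{"x": 0,"y": 0,"z": 0,"wx": 0,"wy": 0,"wz": 0,"grip": -1}]'

```text
t: 29.17
position: [0.5051, 0.3201, 0.2452]
tcp_rot: [0.743, 0.67, 0.004, 0.001]
ft_force: [0.7, 0.2, -0.5]
gripper_width: 0.0776
```

```bash
python3 look.py wrist w9
python3 - <<'E'
from h import *
f=load("w9.npz");C=cloud(f);Z=C[...,2];h=cv2.cvtColor(f["image"],cv2.COLOR_RGB2HSV)
R=(C[...,0]>.44)&(C[...,0]<.58)&(C[...,1]>.25)&(C[...,1]<.39)
m=R&(Z>.006);print("rest",rect(C[m]))
m=R&(Z>.02)&(Z<.1);print("press",rect(C[m]))
m=R&(Z>.062)&(Z<.08);print("bar",rect(C[m]),np.median(Z[m]))
E
```

```text
t 29.17 pos [505.1 320.1 245.2] phi -5.92 F [ 0.7  0.2 -0.5] w 77.6
rest (array([507.8, 320. ]), array([119.7, 138.7]), 84.31)
press (array([505.4, 318.5]), array([89. , 50.1]), 84.04)
bar (array([505.4, 318.6]), array([87. , 13.7]), 84.0) 0.07044798695015114
```

View pics/w9.png

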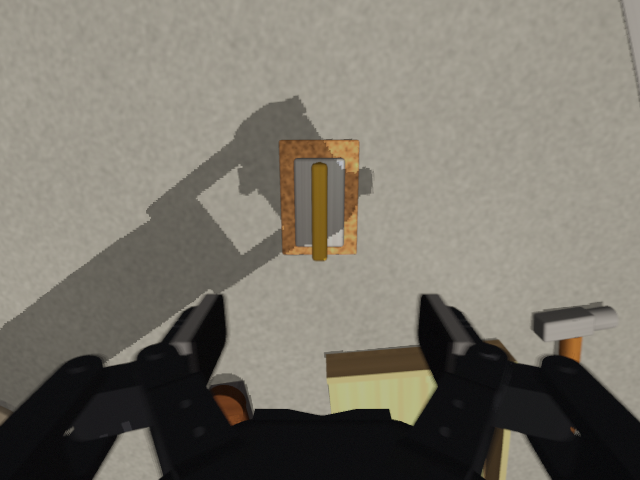

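The press sits centred and square on the rest (about 1 mm and 0.3° off), clear of the fingers. Now the jar goes back.

arm_command --series '[{"x": 0,"y": 0,"z": 0,"wx": 0,"wy": 0,"wz": -5.9,"grip": -0.4},{"x": -35.5,"y": 6.1,"z": 0,"wx": 0,"wy": 0,"wz": 0,"grip": -0.4},{"x": -35.5,"y": 6.1,"z": 0,"wx": 0,"wy": 0,"wz": 0,"grip": -0.4},{"x": -35.5,"y": 6.1,"z": 0,"wx": 0,"wy": 0,"wz": 0,"grip": -0.4},{"x": -35.5,"y": 6.1,"z": 0,"wx": 0,"wy": 0,"wz": 0,"grip": -0.4},{"x": -35.5,"y": 6.1,"z": 0,"wx": 0,"wy": 0,"wz": 0,"grip": -0.4},{"x": -35.5,"y": 6.1,"z": 0,"wx": 0,"wy": 0,"wz": 0,"grip": -0.4},{"x": -35.5,"y": 6.1,"z": 0,"wx": 0,"wy": 0,"wz": 0,"grip": -0.4},{"x": -35.5,"y": 6.1,"z": 0,"wx": 0,"wy": 0,"wz": 0,"grip": -0.4},{"x": -35.5,"y": 6.1,"z": 0,"wx": 0,"wy": 0,"wz": 0,"grip": -0.4},{"x": -35.5,"y": 6.1,"z": 0,"wx": 0,"wy": 0,"wz": 0,"grip": -0.4},{"x": -35.5,"y": 6.1,"z": 0,"wx": 0,"wy": 0,"wz": 0,"grip": -0.4},{"x": -35.5,"y": 6.1,"z": 0,"wx": 0,"wy": 0,"wz": 0,"grip": -0.4},{"x": -35.5,"y": 6.1,"z": 0,"wx": 0,"wy": 0,"wz": 0,"grip": -0.4},{"x": -35.5,"y": 6.1,"z": 0,"wx": 0,"wy": 0,"wz": 0,"grip": -0.4},{"x": -35.5,"y": 6.1,"z": 0,"wx": 0,"wy": 0,"wz": 0,"grip": -0.4},{"x": -35.5,"y": 6.1,"z": 0,"wx": 0,"wy": 0,"wz": 0,"grip": -0.4},{"x": -35.5,"y": 6.1,"z": 0,"wx": 0,"wy": 0,"wz": 0,"grip": -0.4},{"x": -35.5,"y": 6.1,"z": 0,"wx": 0,"wy": 0,"wz": 0,"grip": -0.4},{"x": 0,"y": 0,"z": 0,"wx": 0,"wy": 0,"wz": 0,"grip": -0.4}]'

```text
t: 30.88
position: [0.6121, -0.3254, 0.2352]
tcp_rot: [0.709, 0.705, -0.002, -0.003]
ft_force: [0.2, -0.1, -0.9]
gripper_width: 0.0596
```

arm_command --series '[{"x": 0,"y": 0,"z": 0,"wx": 0,"wy": 0,"wz": 0,"grip": -0.4},{"x": 0,"y": 0,"z": 0,"wx": 0,"wy": 0,"wz": 0,"grip": -0.4},{"x": 0,"y": 0,"z": 0,"wx": 0,"wy": 0,"wz": 0,"grip": -0.4}]'

```text
t: 31.13
position: [0.6138, -0.3182, 0.2404]
tcp_rot: [0.707, 0.707, 0.0, -0.001]
ft_force: [0.3, 0.3, -0.5]
gripper_width: 0.0598
```

```bash
python3 look.py wrist w10
python3 - <<'E'
from h import *
f=load("w10.npz");C=cloud(f);Z=C[...,2]
R=(C[...,0]>.56)&(C[...,0]<.68)&(C[...,1]>-.38)&(C[...,1]<-.26)
print("jar",circ(C[R&(Z>.147)&(Z<.165)]))
R=(C[...,0]>.47)&(C[...,0]<.57)&(C[...,1]>-.38)&(C[...,1]<-.26)
print("tin",circ(C[R&(Z>.130)&(Z<.150)]))
E
```

```text
t 31.13 pos [ 613.8 -318.2  240.4] phi 0.05 F [ 0.3  0.3 -0.5] w 59.8
jar (array([ 615.5, -320.3]), 18.8)
tin (array([ 521.8, -325.7]), 27.0)
```

arm_command --series '[{"x": -1.5,"y": 1.3,"z": 22,"wx": 0,"wy": 0,"wz": 0,"grip": -0.4},{"x": 0,"y": 0,"z": 30,"wx": 0,"wy": 0,"wz": 0,"grip": -0.4},{"x": 0,"y": 0,"z": 25,"wx": 0,"wy": 0,"wz": 0,"grip": -0.4},{"x": 0,"y": 0,"z": 20,"wx": 0,"wy": 0,"wz": 0,"grip": -0.4},{"x": 0,"y": 0,"z": 15,"wx": 0,"wy": 0,"wz": 0,"grip": -0.4},{"x": 0,"y": 0,"z": 10,"wx": 0,"wy": 0,"wz": 0,"grip": -0.4},{"x": 0,"y": 0,"z": 0,"wx": 0,"wy": 0,"wz": 0,"grip": -0.4},{"x": 0,"y": 0,"z": 0,"wx": 0,"wy": 0,"wz": 0,"grip": -0.4},{"x": 0,"y": 0,"z": 0,"wx": 0,"wy": 0,"wz": 0,"grip": -0.1},{"x": 0,"y": 0,"z": 0,"wx": 0,"wy": 0,"wz": 0,"grip": 0},{"x": 0,"y": 0,"z": 0,"wx": 0,"wy": 0,"wz": 0,"grip": 0.1},{"x": 0,"y": 0,"z": 0,"wx": 0,"wy": 0,"wz": 0,"grip": 0.2},{"x": 0,"y": 0,"z": 0,"wx": 0,"wy": 0,"wz": 0,"grip": 1},{"x": 0,"y": 0,"z": 0,"wx": 0,"wy": 0,"wz": 0,"grip": 1},{"x": 0,"y": 0,"z": 0,"wx": 0,"wy": 0,"wz": 0,"grip": 1},{"x": 0,"y": 0,"z": 0,"wx": 0,"wy": 0,"wz": 0,"grip": 1},{"x": 0,"y": 0,"z": 0,"wx": 0,"wy": 0,"wz": 0,"grip": 1}]' --force 50

```text
t: 32.6
position: [0.6154, -0.3214, 0.1205]
tcp_rot: [0.707, 0.707, 0.0, 0.001]
ft_force: [-2.0, 0.1, 6.1]
gripper_width: 0.0372
```

arm_command --series '[{"x": 0,"y": 0,"z": -10,"wx": 0,"wy": 0,"wz": 0,"grip": 1},{"x": 0,"y": 0,"z": -25,"wx": 0,"wy": 0,"wz": 0,"grip": 1},{"x": 0,"y": 0,"z": -25,"wx": 0,"wy": 0,"wz": 0,"grip": 1},{"x": 0,"y": 0,"z": -24,"wx": 0,"wy": 0,"wz": 0,"grip": 1},{"x": 15.2,"y": -3,"z": 0,"wx": 0,"wy": 0,"wz": 0,"grip": 1},{"x": 30.4,"y": -6,"z": 0,"wx": 0,"wy": 0,"wz": 0,"grip": 1},{"x": 30.4,"y": -6,"z": 0,"wx": 0,"wy": 0,"wz": 0,"grip": 1},{"x": 30.4,"y": -6,"z": 0,"wx": 0,"wy": 0,"wz": 0,"grip": 1},{"x": 30.4,"y": -6,"z": 0,"wx": 0,"wy": 0,"wz": 0,"grip": 1},{"x": 30.4,"y": -6,"z": 0,"wx": 0,"wy": 0,"wz": 0,"grip": 1},{"x": 30.4,"y": -6,"z": 0,"wx": 0,"wy": 0,"wz": 0,"grip": 1},{"x": 30.4,"y": -6,"z": 0,"wx": 0,"wy": 0,"wz": 0,"grip": 1},{"x": 30.4,"y": -6,"z": 0,"wx": 0,"wy": 0,"wz": 0,"grip": 1},{"x": 30.4,"y": -6,"z": 0,"wx": 0,"wy": 0,"wz": 0,"grip": 1},{"x": 30.4,"y": -6,"z": 0,"wx": 0,"wy": 0,"wz": 0,"grip": 1},{"x": 30.4,"y": -6,"z": 0,"wx": 0,"wy": 0,"wz": 0,"grip": 1},{"x": 30.4,"y": -6,"z": 0,"wx": 0,"wy": 0,"wz": 0,"grip": 1},{"x": 15.2,"y": -3,"z": 0,"wx": 0,"wy": 0,"wz": 0,"grip": 1},{"x": 0,"y": 0,"z": 0,"wx": 0,"wy": 0,"wz": 0,"grip": 1},{"x": 0,"y": 0,"z": 0,"wx": 0,"wy": 0,"wz": 0,"grip": 1}]'

```text
t: 34.27
position: [0.537, 0.0749, 0.2028]
tcp_rot: [0.707, 0.708, -0.0, -0.0]
ft_force: [-0.1, 0.1, -3.2]
gripper_width: 0.037
```

```bash
python3 -c "
from look import *
st()"
```

```text
t 34.27 pos [537.   74.9 202.8] phi 0.07 F [-0.1  0.1 -3.2] w 37.0
```

arm_command --series '[{"x": 0,"y": 0,"z": 15,"wx": 0,"wy": 0,"wz": 0,"grip": 1},{"x": 0,"y": 0,"z": 20,"wx": 0,"wy": 0,"wz": 0,"grip": 1},{"x": 0,"y": 0,"z": 20,"wx": 0,"wy": 0,"wz": 0,"grip": 1},{"x": 0,"y": 0,"z": 15,"wx": 0,"wy": 0,"wz": 0,"grip": 1},{"x": 0,"y": 0,"z": 6,"wx": 0,"wy": 0,"wz": 0,"grip": 1},{"x": 0,"y": 0,"z": 2,"wx": 0,"wy": 0,"wz": 0,"grip": 1},{"x": 0,"y": 0,"z": 1,"wx": 0,"wy": 0,"wz": 0,"grip": 1},{"x": 0,"y": 0,"z": 1,"wx": 0,"wy": 0,"wz": 0,"grip": 1},{"x": 0,"y": 0,"z": 0,"wx": 0,"wy": 0,"wz": 0,"grip": 1},{"x": 0,"y": 0,"z": 0,"wx": 0,"wy": 0,"wz": 0,"grip": 1}]'

```text
t: 35.1
position: [0.5375, 0.0738, 0.1245]
tcp_rot: [0.707, 0.707, 0.0, 0.0]
ft_force: [-3.7, -0.8, 6.0]
gripper_width: 0.0367
```

arm_command --series '[{"x": 0,"y": 0,"z": 0,"wx": 0,"wy": 0,"wz": 0,"grip": 0},{"x": 0,"y": 0,"z": 0,"wx": 0,"wy": 0,"wz": 0,"grip": -0.2},{"x": 0,"y": 0,"z": 0,"wx": 0,"wy": 0,"wz": 0,"grip": -0.4},{"x": 0,"y": 0,"z": 0,"wx": 0,"wy": 0,"wz": 0,"grip": -0.6},{"x": 0,"y": 0,"z": 0,"wx": 0,"wy": 0,"wz": 0,"grip": -0.6},{"x": 0,"y": 0,"z": -10,"wx": 0,"wy": 0,"wz": 0,"grip": -0.6},{"x": 0,"y": 0,"z": -30,"wx": 0,"wy": 0,"wz": 0,"grip": -0.6},{"x": 0,"y": 0,"z": -40,"wx": 0,"wy": 0,"wz": 0,"grip": -0.6},{"x": 0,"y": 0,"z": -37,"wx": 0,"wy": 0,"wz": 0,"grip": -0.6}]'

```text
t: 35.85
position: [0.5368, 0.0742, 0.2419]
tcp_rot: [0.707, 0.707, -0.0, -0.0]
ft_force: [0.1, -0.6, 0.1]
gripper_width: 0.0683
```

arm_command --series '[{"x": -33.3,"y": -1.3,"z": 0,"wx": 0,"wy": 0,"wz": 0,"grip": -1},{"x": -33.3,"y": -1.3,"z": 0,"wx": 0,"wy": 0,"wz": 0,"grip": -1},{"x": -33.3,"y": -1.3,"z": 0,"wx": 0,"wy": 0,"wz": 0,"grip": -1},{"x": -33.3,"y": -1.3,"z": 0,"wx": 0,"wy": 0,"wz": 0,"grip": -1},{"x": -33.3,"y": -1.3,"z": 0,"wx": 0,"wy": 0,"wz": 0,"grip": -1},{"x": -33.3,"y": -1.3,"z": 0,"wx": 0,"wy": 0,"wz": 0,"grip": -1},{"x": -33.3,"y": -1.3,"z": 0,"wx": 0,"wy": 0,"wz": 0,"grip": -1},{"x": -33.3,"y": -1.3,"z": 0,"wx": 0,"wy": 0,"wz": 0,"grip": -1},{"x": -33.3,"y": -1.3,"z": 0,"wx": 0,"wy": 0,"wz": 0,"grip": -1},{"x": -33.3,"y": -1.3,"z": 0,"wx": 0,"wy": 0,"wz": 0,"grip": -1},{"x": -33.3,"y": -1.3,"z": 0,"wx": 0,"wy": 0,"wz": 0,"grip": -1},{"x": -33.3,"y": -1.3,"z": 0,"wx": 0,"wy": 0,"wz": 0,"grip": -1},{"x": 0,"y": 0,"z": 0,"wx": 0,"wy": 0,"wz": 0,"grip": -1},{"x": 0,"y": 0,"z": 0,"wx": 0,"wy": 0,"wz": 0,"grip": -1},{"x": 0,"y": 0,"z": 0,"wx": 0,"wy": 0,"wz": 0,"grip": -1}]'

```text
t: 37.1
position: [0.5215, -0.3251, 0.2402]
tcp_rot: [0.707, 0.707, 0.0, 0.0]
ft_force: [-0.7, 0.8, -0.9]
gripper_width: 0.0853
```

```bash
python3 look.py wrist w11
python3 - <<'E'
from h import *
f=load("w11.npz");C=cloud(f);Z=C[...,2]
R=(C[...,0]>.47)&(C[...,0]<.57)&(C[...,1]>-.38)&(C[...,1]<-.26)
print("tin",circ(C[R&(Z>.130)&(Z<.150)]))
E
python3 look.py top t4; python3 meas.py t4
```

```text
t 37.1 pos [ 521.5 -325.1  240.2] phi -0.03 F [-0.7  0.8 -0.9] w 85.3
tin (array([ 521.4, -326.2]), 27.1)
t 37.15 pos [ 521.7 -324.6  240.3] phi 0.03 F [-0.2  0.  -0.1] w 85.3
t4 jar 305 z 157.1 circ [534.6  72.8] 18.7 rect [534.4  72.7] [36.3 34.3] 88.75 mean [534.4  72.7]
t4 rest 1040 z 11.0 circ [502.2 317.1] 70.6 rect [502.8 319.6] [125.4  79.1] 84.12 mean [501.7 315.9]
t4 sole 276 z -0.5 circ [ 587.8 -177.5] 39.2 rect [ 587.8 -176.8] [18.4 76.6] 89.76 mean [ 587.1 -177. ]
```

The jar is back within about 1 mm of its start in the same view. Next the tin.

arm_command --series '[{"x": -0.5,"y": 0,"z": 19,"wx": 0,"wy": 0,"wz": 0,"grip": -1},{"x": 0,"y": 0,"z": 25,"wx": 0,"wy": 0,"wz": 0,"grip": -1},{"x": 0,"y": 0,"z": 25,"wx": 0,"wy": 0,"wz": 0,"grip": -1},{"x": 0,"y": 0,"z": 20,"wx": 0,"wy": 0,"wz": 0,"grip": -1},{"x": 0,"y": 0,"z": 20,"wx": 0,"wy": 0,"wz": 0,"grip": -1},{"x": 0,"y": 0,"z": 20,"wx": 0,"wy": 0,"wz": 0,"grip": -1},{"x": 0,"y": 0,"z": 10,"wx": 0,"wy": 0,"wz": 0,"grip": -1},{"x": 0,"y": 0,"z": 0,"wx": 0,"wy": 0,"wz": 0,"grip": -1},{"x": 0,"y": 0,"z": 0,"wx": 0,"wy": 0,"wz": 0,"grip": -1},{"x": 0,"y": 0,"z": 0,"wx": 0,"wy": 0,"wz": 0,"grip": -0.6},{"x": 0,"y": 0,"z": 0,"wx": 0,"wy": 0,"wz": 0,"grip": -0.4},{"x": 0,"y": 0,"z": 0,"wx": 0,"wy": 0,"wz": 0,"grip": -0.2},{"x": 0,"y": 0,"z": 0,"wx": 0,"wy": 0,"wz": 0,"grip": 0.2},{"x": 0,"y": 0,"z": 0,"wx": 0,"wy": 0,"wz": 0,"grip": 1},{"x": 0,"y": 0,"z": 0,"wx": 0,"wy": 0,"wz": 0,"grip": 1},{"x": 0,"y": 0,"z": 0,"wx": 0,"wy": 0,"wz": 0,"grip": 1},{"x": 0,"y": 0,"z": 0,"wx": 0,"wy": 0,"wz": 0,"grip": 1},{"x": 0,"y": 0,"z": 0,"wx": 0,"wy": 0,"wz": 0,"grip": 1}]' --force 50

```text
t: 38.7
position: [0.5219, -0.3264, 0.1027]
tcp_rot: [0.707, 0.707, 0.0, 0.001]
ft_force: [-1.5, 1.2, 6.0]
gripper_width: 0.0531
```

arm_command --series '[{"x": 0,"y": 0,"z": -10,"wx": 0,"wy": 0,"wz": 0,"grip": 1},{"x": 0,"y": 0,"z": -25,"wx": 0,"wy": 0,"wz": 0,"grip": 1},{"x": 0,"y": 0,"z": -25,"wx": 0,"wy": 0,"wz": 0,"grip": 1},{"x": 0,"y": 0,"z": -24,"wx": 0,"wy": 0,"wz": 0,"grip": 1},{"x": 15.4,"y": 0.7,"z": 0,"wx": 0,"wy": 0,"wz": 0,"grip": 1},{"x": 30.8,"y": 1.5,"z": 0,"wx": 0,"wy": 0,"wz": 0,"grip": 1},{"x": 30.8,"y": 1.5,"z": 0,"wx": 0,"wy": 0,"wz": 0,"grip": 1},{"x": 30.8,"y": 1.5,"z": 0,"wx": 0,"wy": 0,"wz": 0,"grip": 1},{"x": 30.8,"y": 1.5,"z": 0,"wx": 0,"wy": 0,"wz": 0,"grip": 1},{"x": 30.8,"y": 1.5,"z": 0,"wx": 0,"wy": 0,"wz": 0,"grip": 1},{"x": 30.8,"y": 1.5,"z": 0,"wx": 0,"wy": 0,"wz": 0,"grip": 1},{"x": 30.8,"y": 1.5,"z": 0,"wx": 0,"wy": 0,"wz": 0,"grip": 1},{"x": 30.8,"y": 1.5,"z": 0,"wx": 0,"wy": 0,"wz": 0,"grip": 1},{"x": 30.8,"y": 1.5,"z": 0,"wx": 0,"wy": 0,"wz": 0,"grip": 1},{"x": 15.4,"y": 0.8,"z": 0,"wx": 0,"wy": 0,"wz": 0,"grip": 1},{"x": 0,"y": 0,"z": 0,"wx": 0,"wy": 0,"wz": 0,"grip": 1},{"x": 0,"y": 0,"z": 0,"wx": 0,"wy": 0,"wz": 0,"grip": 1},{"x": 0,"y": 0,"z": 0,"wx": 0,"wy": 0,"wz": 0,"grip": 1}]'

```text
t: 40.2
position: [0.5365, -0.0185, 0.185]
tcp_rot: [0.707, 0.707, -0.0, 0.0]
ft_force: [0.2, 0.6, -1.6]
gripper_width: 0.053
```

arm_command --series '[{"x": 1.5,"y": 0,"z": 15,"wx": 0,"wy": 0,"wz": 0,"grip": 1},{"x": 0,"y": 0,"z": 20,"wx": 0,"wy": 0,"wz": 0,"grip": 1},{"x": 0,"y": 0,"z": 20,"wx": 0,"wy": 0,"wz": 0,"grip": 1},{"x": 0,"y": 0,"z": 15,"wx": 0,"wy": 0,"wz": 0,"grip": 1},{"x": 0,"y": 0,"z": 6,"wx": 0,"wy": 0,"wz": 0,"grip": 1},{"x": 0,"y": 0,"z": 2,"wx": 0,"wy": 0,"wz": 0,"grip": 1},{"x": 0,"y": 0,"z": 1,"wx": 0,"wy": 0,"wz": 0,"grip": 1},{"x": 0,"y": 0,"z": 1,"wx": 0,"wy": 0,"wz": 0,"grip": 1},{"x": 0,"y": 0,"z": 0,"wx": 0,"wy": 0,"wz": 0,"grip": 1},{"x": 0,"y": 0,"z": 0,"wx": 0,"wy": 0,"wz": 0,"grip": 1}]'

```text
t: 41.03
position: [0.5365, -0.0172, 0.1068]
tcp_rot: [0.708, 0.707, -0.0, 0.0]
ft_force: [-7.2, -1.1, 6.4]
gripper_width: 0.0527
```

arm_command --series '[{"x": 0,"y": 0,"z": 0,"wx": 0,"wy": 0,"wz": 0,"grip": -0.4},{"x": 0,"y": 0,"z": 0,"wx": 0,"wy": 0,"wz": 0,"grip": -0.6},{"x": 0,"y": 0,"z": 0,"wx": 0,"wy": 0,"wz": 0,"grip": -0.8},{"x": 0,"y": 0,"z": 0,"wx": 0,"wy": 0,"wz": 0,"grip": -1},{"x": 0,"y": 0,"z": 0,"wx": 0,"wy": 0,"wz": 0,"grip": -1},{"x": 0,"y": 0,"z": -10,"wx": 0,"wy": 0,"wz": 0,"grip": -1},{"x": 0,"y": 0,"z": -30,"wx": 0,"wy": 0,"wz": 0,"grip": -1},{"x": 0,"y": 0,"z": -35,"wx": 0,"wy": 0,"wz": 0,"grip": -1},{"x": 0,"y": 0,"z": -35,"wx": 0,"wy": 0,"wz": 0,"grip": -1},{"x": 0,"y": 0,"z": -30,"wx": 0,"wy": 0,"wz": 0,"grip": -1}]'

```text
t: 41.87
position: [0.5367, -0.0163, 0.2483]
tcp_rot: [0.707, 0.707, 0.001, 0.001]
ft_force: [0.8, 0.1, 0.6]
gripper_width: 0.0857
```

arm_command --series '[{"x": -31,"y": -11.5,"z": 0,"wx": 0,"wy": 0,"wz": 0,"grip": -1},{"x": -31,"y": -11.5,"z": 0,"wx": 0,"wy": 0,"wz": 0,"grip": -1},{"x": -31,"y": -11.5,"z": 0,"wx": 0,"wy": 0,"wz": 0,"grip": -1},{"x": -31,"y": -11.5,"z": 0,"wx": 0,"wy": 0,"wz": 0,"grip": -1},{"x": -31,"y": -11.5,"z": 0,"wx": 0,"wy": 0,"wz": 0,"grip": -1},{"x": -31,"y": -11.5,"z": 0,"wx": 0,"wy": 0,"wz": 0,"grip": -1},{"x": -31,"y": -11.5,"z": 0,"wx": 0,"wy": 0,"wz": 0,"grip": -1},{"x": -31,"y": -11.5,"z": 0,"wx": 0,"wy": 0,"wz": 0,"grip": -1},{"x": -31,"y": -11.5,"z": 0,"wx": 0,"wy": 0,"wz": 0,"grip": -1},{"x": -31,"y": -11.5,"z": 0,"wx": 0,"wy": 0,"wz": 0,"grip": -1}]'

```text
t: 42.7
position: [0.4207, -0.3277, 0.2458]
tcp_rot: [0.707, 0.707, 0.0, 0.001]
ft_force: [0.9, -0.1, -0.0]
gripper_width: 0.0853
```

arm_command --series '[{"x": 0,"y": 0,"z": 0,"wx": 0,"wy": 0,"wz": 6.86,"grip": -1},{"x": 0,"y": 0,"z": 0,"wx": 0,"wy": 0,"wz": 6.86,"grip": -1},{"x": 0,"y": 0,"z": 0,"wx": 0,"wy": 0,"wz": 6.86,"grip": -1},{"x": 0,"y": 0,"z": 0,"wx": 0,"wy": 0,"wz": 6.86,"grip": -1},{"x": 0,"y": 0,"z": 0,"wx": 0,"wy": 0,"wz": 6.86,"grip": -1},{"x": 0,"y": 0,"z": 0,"wx": 0,"wy": 0,"wz": 6.86,"grip": -1},{"x": 0,"y": 0,"z": 0,"wx": 0,"wy": 0,"wz": 6.86,"grip": -1},{"x": 0,"y": 0,"z": 0,"wx": 0,"wy": 0,"wz": 6.86,"grip": -1},{"x": 0,"y": 0,"z": 0,"wx": 0,"wy": 0,"wz": 6.86,"grip": -1},{"x": 0,"y": 0,"z": 0,"wx": 0,"wy": 0,"wz": 6.86,"grip": -1},{"x": 0,"y": 0,"z": 0,"wx": 0,"wy": 0,"wz": 6.86,"grip": -1},{"x": 0,"y": 0,"z": 0,"wx": 0,"wy": 0,"wz": 0,"grip": -1},{"x": 0,"y": 0,"z": 0,"wx": 0,"wy": 0,"wz": 0,"grip": -1},{"x": 0,"y": 0,"z": 0,"wx": 0,"wy": 0,"wz": 0,"grip": -1}]'

```text
t: 43.87
position: [0.4215, -0.3263, 0.2452]
tcp_rot: [0.992, 0.128, 0.0, 0.0]
ft_force: [0.1, -0.5, 0.2]
gripper_width: 0.0853
```

```bash
python3 look.py wrist w12
python3 - <<'E'
from h import *
for t in("w4","w12"):
    f=load(t+".npz");C=cloud(f);Z=C[...,2]
    R=(C[...,0]>.35)&(C[...,0]<.48)&(C[...,1]>-.39)&(C[...,1]<-.26)
    print(t,"head",rect(C[R&(Z>.168)&(Z<.186)]))
E
python3 look.py top t5; python3 meas.py t5
```

```text
t 43.87 pos [ 421.5 -326.3  245.2] phi -75.28 F [ 0.1 -0.5  0.2] w 85.3
w4 head (array([ 406.3, -331.5]), array([78.3, 26.1]), 14.58)
w12 head (array([ 406.5, -331.4]), array([78.2, 26.1]), 14.49)
t 43.92 pos [ 421.5 -326.3  245.1] phi -75.32 F [-0.5  0.1 -0.4] w 85.6
t5 jar 304 z 156.9 circ [534.5  72.8] 18.7 rect [534.4  72.7] [36.3 34.3] 88.75 mean [534.4  72.7]
t5 tin 591 z 145.2 circ [531.9 -18.3] 26.7 rect [532. -18.] [50.5 50.5] 88.76 mean [531.9 -18.1]
t5 rest 1023 z 11.0 circ [502.8 316.6] 70.6 rect [502.9 319.6] [125.4  79. ] 84.11 mean [501.4 316. ]
t5 sole 257 z -0.5 circ [ 587.8 -178.6] 38.9 rect [ 587.8 -177. ] [18.6 76.5] 89.57 mean [ 586.6 -177. ]
```

The tin is back within about 1 mm. The spray bottle is last.

arm_command --series '[{"x": 0,"y": 1.2,"z": 19,"wx": 0,"wy": 0,"wz": 0,"grip": -1},{"x": 0,"y": 0,"z": 25,"wx": 0,"wy": 0,"wz": 0,"grip": -1},{"x": 0,"y": 0,"z": 20,"wx": 0,"wy": 0,"wz": 0,"grip": -1},{"x": 0,"y": 0,"z": 20,"wx": 0,"wy": 0,"wz": 0,"grip": -1},{"x": 0,"y": 0,"z": 20,"wx": 0,"wy": 0,"wz": 0,"grip": -1},{"x": 0,"y": 0,"z": 0,"wx": 0,"wy": 0,"wz": 0,"grip": -1},{"x": 0,"y": 0,"z": 0,"wx": 0,"wy": 0,"wz": 0,"grip": -1},{"x": 0,"y": 0,"z": 0,"wx": 0,"wy": 0,"wz": 0,"grip": 0},{"x": 0,"y": 0,"z": 0,"wx": 0,"wy": 0,"wz": 0,"grip": 0.2},{"x": 0,"y": 0,"z": 0,"wx": 0,"wy": 0,"wz": 0,"grip": 0.3},{"x": 0,"y": 0,"z": 0,"wx": 0,"wy": 0,"wz": 0,"grip": 0.4},{"x": 0,"y": 0,"z": 0,"wx": 0,"wy": 0,"wz": 0,"grip": 0.5},{"x": 0,"y": 0,"z": 0,"wx": 0,"wy": 0,"wz": 0,"grip": 1},{"x": 0,"y": 0,"z": 0,"wx": 0,"wy": 0,"wz": 0,"grip": 1},{"x": 0,"y": 0,"z": 0,"wx": 0,"wy": 0,"wz": 0,"grip": 1},{"x": 0,"y": 0,"z": 0,"wx": 0,"wy": 0,"wz": 0,"grip": 1},{"x": 0,"y": 0,"z": 0,"wx": 0,"wy": 0,"wz": 0,"grip": 1},{"x": 0,"y": 0,"z": 0,"wx": 0,"wy": 0,"wz": 0,"grip": 1}]' --force 40

```text
t: 45.47
position: [0.422, -0.3276, 0.1415]
tcp_rot: [0.992, 0.126, 0.0, 0.0]
ft_force: [-0.3, 1.4, 6.2]
gripper_width: 0.0257
```

arm_command --series '[{"x": 0,"y": 0,"z": -10,"wx": 0,"wy": 0,"wz": 0,"grip": 1},{"x": 0,"y": 0,"z": -20,"wx": 0,"wy": 0,"wz": 0,"grip": 1},{"x": 0,"y": 0,"z": -22,"wx": 0,"wy": 0,"wz": 0,"grip": 1},{"x": 0,"y": 0,"z": -22,"wx": 0,"wy": 0,"wz": 0,"grip": 1},{"x": 8.35,"y": -9.55,"z": 0,"wx": 0,"wy": 0,"wz": 0,"grip": 1},{"x": 16.7,"y": -19.1,"z": 0,"wx": 0,"wy": 0,"wz": 0,"grip": 1},{"x": 16.7,"y": -19.1,"z": 0,"wx": 0,"wy": 0,"wz": 0,"grip": 1},{"x": 16.7,"y": -19.1,"z": 0,"wx": 0,"wy": 0,"wz": 0,"grip": 1},{"x": 16.7,"y": -19.1,"z": 0,"wx": 0,"wy": 0,"wz": 0,"grip": 1},{"x": 16.7,"y": -19.1,"z": 0,"wx": 0,"wy": 0,"wz": 0,"grip": 1},{"x": 16.7,"y": -19.1,"z": 0,"wx": 0,"wy": 0,"wz": 0,"grip": 1},{"x": 16.7,"y": -19.1,"z": 0,"wx": 0,"wy": 0,"wz": 0,"grip": 1},{"x": 16.7,"y": -19.1,"z": 0,"wx": 0,"wy": 0,"wz": 0,"grip": 1},{"x": 16.7,"y": -19.1,"z": 0,"wx": 0,"wy": 0,"wz": 0,"grip": 1},{"x": 8.35,"y": -9.55,"z": 0,"wx": 0,"wy": 0,"wz": 0,"grip": 1},{"x": 0,"y": 0,"z": 0,"wx": 0,"wy": 0,"wz": 0,"grip": 1},{"x": 0,"y": 0,"z": 0,"wx": 0,"wy": 0,"wz": 0,"grip": 1},{"x": 0,"y": 0,"z": 0,"wx": 0,"wy": 0,"wz": 0,"grip": 1}]'

```text
t: 46.97
position: [0.535, -0.1013, 0.2142]
tcp_rot: [0.992, 0.126, -0.001, -0.0]
ft_force: [1.0, -0.8, -3.1]
gripper_width: 0.0254
```

```bash
python3 -c "
from look import *
st()"
```

```text
t 46.97 pos [ 535.  -101.3  214.2] phi -75.52 F [ 1.  -0.8 -3.1] w 25.4
```

arm_command --series '[{"x": 0,"y": -0.8,"z": 15,"wx": 0,"wy": 0,"wz": 0,"grip": 1},{"x": 0,"y": 0,"z": 20,"wx": 0,"wy": 0,"wz": 0,"grip": 1},{"x": 0,"y": 0,"z": 20,"wx": 0,"wy": 0,"wz": 0,"grip": 1},{"x": 0,"y": 0,"z": 9,"wx": 0,"wy": 0,"wz": 0,"grip": 1},{"x": 0,"y": 0,"z": 3,"wx": 0,"wy": 0,"wz": 0,"grip": 1},{"x": 0,"y": 0,"z": 2,"wx": 0,"wy": 0,"wz": 0,"grip": 1},{"x": 0,"y": 0,"z": 1,"wx": 0,"wy": 0,"wz": 0,"grip": 1},{"x": 0,"y": 0,"z": 0,"wx": 0,"wy": 0,"wz": 0,"grip": 1},{"x": 0,"y": 0,"z": 0,"wx": 0,"wy": 0,"wz": 0,"grip": 1}]'

```text
t: 47.72
position: [0.5358, -0.1001, 0.1459]
tcp_rot: [0.992, 0.126, 0.001, 0.0]
ft_force: [0.1, -0.3, -2.8]
gripper_width: 0.0257
```

arm_command --series '[{"x": 0,"y": 0,"z": 0.8,"wx": 0,"wy": 0,"wz": 0,"grip": 1},{"x": 0,"y": 0,"z": 0.6,"wx": 0,"wy": 0,"wz": 0,"grip": 1},{"x": 0,"y": 0,"z": 0,"wx": 0,"wy": 0,"wz": 0,"grip": 1},{"x": 0,"y": 0,"z": 0,"wx": 0,"wy": 0,"wz": 0,"grip": 0.3},{"x": 0,"y": 0,"z": 0,"wx": 0,"wy": 0,"wz": 0,"grip": 0.1},{"x": 0,"y": 0,"z": 0,"wx": 0,"wy": 0,"wz": 0,"grip": -0.1},{"x": 0,"y": 0,"z": 0,"wx": 0,"wy": 0,"wz": 0,"grip": -0.4},{"x": 0,"y": 0,"z": 0,"wx": 0,"wy": 0,"wz": 0,"grip": -0.4},{"x": 0,"y": 0,"z": -15,"wx": 0,"wy": 0,"wz": 0,"grip": -0.4},{"x": 0,"y": 0,"z": -25,"wx": 0,"wy": 0,"wz": 0,"grip": -0.4},{"x": 0,"y": 0,"z": -30,"wx": 0,"wy": 0,"wz": 0,"grip": -0.4},{"x": 0,"y": 0,"z": -30,"wx": 0,"wy": 0,"wz": 0,"grip": -0.4},{"x": -15,"y": 0,"z": -30,"wx": 0,"wy": 0,"wz": 0,"grip": -0.4},{"x": -30,"y": 15,"z": 0,"wx": 0,"wy": 0,"wz": 0,"grip": -0.4},{"x": -30,"y": 25,"z": 0,"wx": 0,"wy": 0,"wz": 0,"grip": -0.4},{"x": -20,"y": 30,"z": 0,"wx": 0,"wy": 0,"wz": 0,"grip": -0.4},{"x": -20,"y": 30,"z": 0,"wx": 0,"wy": 0,"wz": 0,"grip": -0.4},{"x": 0,"y": 30,"z": 0,"wx": 0,"wy": 0,"wz": 0,"grip": -0.4},{"x": 0,"y": 30,"z": 0,"wx": 0,"wy": 0,"wz": 0,"grip": -0.4},{"x": 0,"y": 0,"z": 0,"wx": 0,"wy": 0,"wz": 0,"grip": -0.4}]'

```text
t: 49.38
position: [0.4637, -0.2877, 0.272]
tcp_rot: [0.992, 0.124, -0.001, -0.0]
ft_force: [0.1, 0.2, -0.5]
gripper_width: 0.0598
```

```bash
python3 look.py top t6; python3 meas.py top0 t6; python3 look.py scene s6; python3 meas.py scene0 s6
```

```text
t 49.38 pos [ 463.7 -287.7  272. ] phi -75.73 F [ 0.1  0.2 -0.5] w 59.8
top0 jar 306 z 156.8 circ [533.8  73.1] 18.9 rect [533.4  72.7] [36.2 36.2] 88.75 mean [533.6  73. ]
top0 tin 595 z 145.2 circ [532.9 -19. ] 26.7 rect [532.9 -18.9] [52.1 52.3] 43.59 mean [532.7 -19.1]
top0 head 563 z 179.0 circ [ 516.1 -103. ] 38.8 rect [ 516.1 -104.5] [77.  26.7] 14.35 mean [ 518.  -104.1]
top0 headtop 490 z 179.2 circ [ 519.7 -103.4] 35.1 rect [ 520.4 -104.4] [68.4 24.6] 14.64 mean [ 520.2 -104.4]
top0 bar 238 z 65.8 circ [616.6   2.5] 43.0 rect [616.9   2.5] [13.6 85.6] 0.51 mean [617.3   2.5]
top0 rest 1934 z 10.7 circ [502.2 317.1] 70.6 rect [502.5 317. ] [120.   79.2] 84.12 mean [502.2 316.9]
top0 sole 235 z 21.4 circ [606.2   3.2] 43.5 rect [604.7   3.2] [20.3 85.3] 0.75 mean [6.018e+02 3.000e-01]
t6 jar 302 z 157.1 circ [534.5  72.8] 18.7 rect [534.4  72.7] [36.2 34.3] 88.75 mean [534.3  72.9]
t6 tin 591 z 145.4 circ [532.  -18.3] 26.7 rect [532. -18.] [50.5 50.5] 88.76 mean [531.9 -18.1]
t6 head 561 z 179.0 circ [ 517.5 -104.5] 39.2 rect [ 517.1 -104.7] [77.4 26.8] 14.66 mean [ 519.5 -1
[... 628 characters left out ...]
 [ 526.4 -102.4] 40.8 rect [ 526.  -102.3] [80.8 26.8] 14.45 mean [ 528.  -101.9]
scene0 rest 1568 z 11.4 circ [508.5 318.4] 67.4 rect [508.6 318.5] [118.1  79.3] 83.57 mean [509.6 318.2]
s6 jar 295 z 157.0 circ [541.6  75.1] 20.9 rect [541.4  74.6] [38.3 39.8] 28.22 mean [541.5  74.8]
s6 tin 567 z 145.0 circ [540.1 -15.8] 28.5 rect [539.9 -16. ] [52.6 54.4] 83.22 mean [540.1 -15.8]
s6 head 508 z 179.1 circ [ 527.3 -103.8] 40.6 rect [ 526.8 -102.5] [80.8 26.7] 14.64 mean [ 529.1 -102. ]
s6 headtop 165 z 179.6 circ [ 525.1 -101.6] 29.9 rect [ 525.4 -102.8] [59.3 17.4] 14.5 mean [ 523.5 -103.1]
s6 rest 865 z 12.2 circ [504.8 324.2] 74.2 rect [504.7 323. ] [125.8  87.7] 83.28 mean [509.3 320.9]
```

View pics/t6.png

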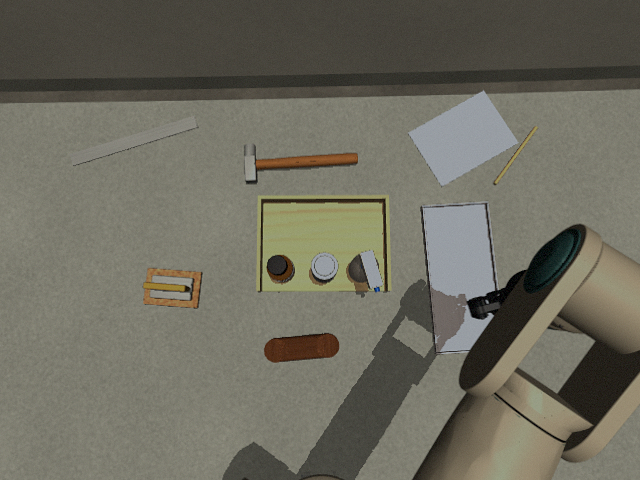

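View pics/s6.png

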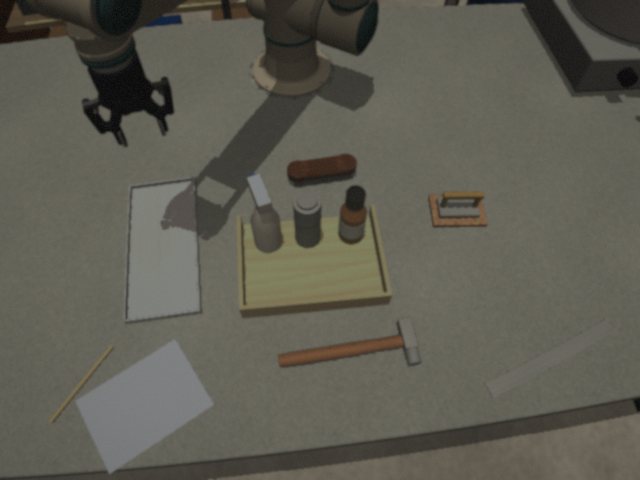

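Both final views show the jar, tin and bottle upright on their first spots, and the press on the rest at (173,288) in the top view. The brush and hammer haven't moved, and the arm is clear. Handing in.

```bash
python3 -c "
from rig import ticket
print(ticket.finish_job())"
```

```text
the job is handed in; nothing more can be done
None
```

The job is done and handed in at about 49 s of the 141 s allowed. I moved the spray bottle, tin and jar upright into the tray, lifted the hand press onto the cork rest, and put the three back in the bay. No verdict was reported.

**Last checks:**
- **Spray bottle, tin and jar:** all upright and within about 1.5 mm of where they started, by before-and-after measurements in both the top and scene cameras.
- **Hand press:** in the wrist camera, right after release, it was about 1–2 mm from the rest's centre, about 0.3° off square, and flat (bar top at 70–71 mm). I did not measure it again at the end, but the final pictures show it still in place.
- **Brush and hammer:** they look unmoved in both final pictures; I did not measure them.
- **Arm:** clear of everything, with near-zero wrist force.

**What failed or disagreed:**
- My first two move commands were refused because rows were missing fields. The arm did not move, and I resent them in full.
- The top and scene cameras differed by about 6–8 mm in absolute x. I worked from the wrist camera and the arm's own readings, and compared before and after within the same camera.
- In the final check the rest's colour outline was distorted by the press standing on it, so I did not use it.

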